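# Register a tapped bar and offer the thread plug gauge to its hole

## Robot

A 7-joint arm with a two-finger parallel gripper is mounted at the origin on a cart in front of the work surface, level with it; the furniture and walls round the work are solid. World frame = base frame: x ahead of the robot, y to its left, z up, the work surface at z = 0. Lengths are in m, angles in rad, forces in N, time in s.
With the tool pointing down it reaches from about 0.4 to 0.875 m from the base axis. Payload 6.5 kg.
Tool frame: the origin (TCP) lies midway between the tips of the shut fingers; the grasp point (between the pads) lies 19 mm behind it (arm.grasp_offset is the z of the grasp point in the tool frame, in m); z points along the fingers, y is the line along which they close (so a half turn about z gives the same grasp; the last joint's range is limited). The gripper opens to 85 mm and grips with 20 to 120 N. Pads are 22 mm wide; open, the fingers measure 114 mm over their backs; the gripper's body (76 mm by 85 mm) begins 54 mm behind the grasp point. The pads swing forward as they close: fully open they stand 13 mm farther back than shut.
Start: joints at [1.274, 0.536, -0.004, 1.538, 0.003, 1.067, -0.071], TCP at [0.149, -0.633, 0.192] pointing down, gripper open.
Joint ranges: [-2.7, 2.7], [-0.37, 2.16], [-1.27, 1.26], [0.24, 2.4], [-1.31, 4.45], [0.19, 1.91], [-2.76, 2.76]. Speed limits (rad/s): [2.39, 2.39, 3.14, 3.14, 3.14, 3.14, 3.14].

## Interface

Orientations are given as a unit quaternion [x, y, z, w].
In Python, from bench import arm gives the robot as it stands. The module is installed in compiled form; this text tells all that it offers.
- The arm moves only by the tool play_rows, never from a script. Its argument "series" is a list that holds one entry, the list of rows, each a list of 7 numbers: the shift along the tool's x, y, z in mm, then the turn, a rotation vector about the tool's x, y, z in degrees, then the finger opening in mm, from 0 to 85.4. A call has 1 to 5 rows; each row is the pose to reach, as a shift and turn from the pose commanded when the call began, along the tool's axes at that moment; what a row does not reach only later rows make up. A row lasts 1/10 s, in which the tool goes at most 50 mm and 8.59 degrees, less where a joint would pass 70% of its speed; a pose out of reach is approached as far as the arm can. A call with a gripper value outside its range is refused whole. The fingers move at their own pace and stop on an object; "grip_force" is the grip in N (left out, the last holds). Time passes only in rows, so rows that repeat a pose let the fingers close. It gives the time, the measured TCP pose, the force, the opening and the grip force at its end, in the units of the state.
- arm.get_obs(): the state, without advancing time (a new reading comes with each control period).
- arm.capture(name): name is "side" or "top"; returns the picture (384x512x3 uint8, blue, green, red); there is no depth.
- arm.calibration(name): a dict with "fx", "fy", "cx", "cy" (pixels), "R" (3x3) and "t" (3): a world point X has camera coordinates R X + t. Camera axes: x right, y down, z forward; pixel columns grow to the right and rows downward; lengths in m; the calibration is good to about 2 mm. A picture is of the moment at which its call begins. calibration takes no time and is no camera call.
- arm.close_job(): hands the job in; it is judged then, once.
The state is a dict: "time": time; "q": joint angles; "joint_velocities": joint speeds; "joint_torque": joint torques, N m; "tcp_pos": TCP position; "eef_rot": TCP orientation; "wrist_force": force on the tool from outside, world axes, zero at the start; "wrist_torque": the same for the moment, N m; "opening": finger opening in m; "finger_force": force on a finger pad.
Only numpy, scipy, OpenCV 4.12 (cv2) and the standard library are available. Lean on these libraries where they do the work, as an engineer would, in place of code of your own. Each camera call takes 0.05 s, during which the arm holds its last target. There are 200 camera calls.

## Task

Slide the loose steel bar along its nest plate, without lifting it, until it sits fully home against both rear dowels and the end dowel. Then draw the red-banded thread plug gauge out of the leaning rack, turn it upright with its long GO end down, and finish holding it still over the bar's tapped hole, on the hole's centre line and about 15 mm clear of the bar, ready for me to take it and screw it in by hand. Keep the gauge from touching the bar or the nest, and leave the other gauges, the ring gauge and the oil bottle where they are.

Things in the scene. Friction and masses are not known exactly. Their poses are not given: they have to be found in the camera images.
- nest: gauging nest, fixed to the worktop: dark blackened steel plate 116 (x) x 156 (y) x 12 mm thick. Origin: centre of its underside; at yaw 0 x points away from the robot, y left, z up. Two rear dowels at x +42, y +42 and y -20 mm, one end dowel at x +19, y +62 mm: steel, 12 mm diameter, 12 mm above the plate. The plate's -x and -y sides are open; its corner screw heads stand 0.5 mm proud.
- bar_home (a point): point on the nest plate's top where the bar's origin lies when the bar is fully home: nest x +19, y +11, z +12 mm, bar axes parallel to the nest's. A brass-rimmed 13 mm relief bore in the plate (nest x +19, y +31 mm) then lies under the bar's hole. The bar then touches the rear dowels with its +x face and the end dowel with its +y end
- bar: loose bright steel workpiece lying flat on the nest, 34 (x) x 90 (y) x 18 mm high, 0.3 to 0.55 kg. Origin: centre of its underside; axes along its edges, z up. At the start it lies 12 to 25 mm short of home along nest x and 11 to 25 mm short along nest y, turned up to 7 degrees
- bar_hole (a point): centre of the mouth of the bar's only hole (tapped, 9 mm, through, upright), on the bar's top face 18 mm above its underside, at x 0, y +20 mm from the bar's origin
- rack: gauge rack, fixed to the worktop: two blue drilled plates between dark steel cheeks on a foot plate 110 (x) x 210 (y) x 5 mm; 105 mm high with gauges. Origin: centre of its underside; z up, y along the row. Three bores at y -65, 0, +65 mm lean 40 degrees: up the bore is (-sin 40, 0, cos 40) in rack axes. The rack is set so that they lean to the left, towards the nest
- rack_bore1 (a point): centre of the middle bore's mouth in the upper plate's top face. Each gauge stands GO end down: its hex shoulder rests on the lower plate 36 mm down the bore (hole 11 mm), the hex passes loosely (up to 3 degrees off) through the upper plate (hole 18.5 mm); 28 mm of hex and the NO-GO end stand out. Drawn 57 mm up along the bore it is clear
- plug_gauge_1: red-banded thread plug gauge (band by its short NO-GO end), 98 mm, 60 to 100 g, loose in one of the three bores (varies). Along y: GO thread 8 mm dia y -49 to -28, white hex grip y -28 to +36, NO-GO thread y +37 to +49 mm; its axis is at x 0, z +7 mm. Hex 14 mm across flats along z, 16 across corners along x. In the rack y points up the bore, z square to it, up and to rack +x
- go_tip (a point): tip of the red-banded gauge's GO end, on its axis (x 0, y -49, z +7 mm in the gauge)
- gauge_grip (a point): point on the red-banded gauge's axis at y +32 mm, in the part of the hex that stands out of the rack, 24 mm above the upper plate along the bore; 81 mm from the GO tip
- plug_gauge_2: blue-banded plug gauge of the same shape, 98 mm long, hex 12 mm across flats, in another bore of the rack; leave it there. Same axes, its axis at z +6 mm
- plug_gauge_3: green-banded plug gauge of the same shape, 98 mm long, hex 16 mm across flats, in another bore of the rack; leave it there. Same axes, its axis at z +8 mm
- ring_gauge_1: grey steel thread ring gauge, 38 mm diameter, 12 mm high, lying flat on the worktop behind the work; leave it. Origin: centre of its underside
- oil_bottle: white oil bottle with a red spout, 54 mm wide, 140 mm high, standing on the left of the worktop; leave it. Origin: centre of its underside
Things that resemble listed ones, but are neither listed nor needed, are in the scene too. Of the things that look like the bar, the largest one is meant.

How it is judged:
On the way, in this order (a step that is already met when the one before it is completed fails the run):
1. the bar sits home against both rear dowels and the end dowel (x of bar in the frame of nest between 0.0165 and 0.0215 m and y of bar in the frame of nest between 0.0085 and 0.0135 m and angle between the y axis of bar and the y axis of nest, either way round below 0.03 rad and z of bar in the frame of nest below 0.0145 m), for 0.2 s.
2. the red-banded gauge is drawn clear of the rack, in the fingers (height (world z) of go_tip above 0.075 m and contact force between plug_gauge_1 and rack below 0.1 N and contact force between plug_gauge_1 and the fingers above 1 N), for 0.2 s.
At the end, for the whole second after the job is handed in: Bar flat, within 2.5 mm of home on the three dowels, square to 0.03 rad. Red-banded gauge still in the fingers, touching no rack, bar or nest, upright to 0.1 rad, GO tip 5 to 30 mm above the bar's top and within 5 mm of the hole's centre along each bar axis (all of step 1 and x of go_tip in the frame of bar between -0.005 and 0.005 m and y of go_tip in the frame of bar between 0.015 and 0.025 m and z of go_tip in the frame of bar between 0.023 and 0.048 m and angle between plug_gauge_1's own y axis and vertical below 0.1 rad and contact force between plug_gauge_1 and the fingers above 1 N and contact force between plug_gauge_1 and rack below 0.2 N and contact force between plug_gauge_1 and bar below 0.2 N and contact force between plug_gauge_1 and nest below 0.2 N and linear speed of plug_gauge_1 below 0.03 m/s); the arm keeps its last pose, push and grip.
It fails at once if the bar is lifted more than 6 mm off the nest plate (z of bar in the frame of nest above 0.018 m).
It fails at once if the red-banded gauge knocks against the bar or the nest (contact force between plug_gauge_1 and bar above 1 N or contact force between plug_gauge_1 and nest above 1 N).
It fails at once if another gauge in the rack is shifted by more than 12 mm (distance of any of plug_gauge_2, plug_gauge_3 from where it was at the start of the episode above 0.012 m).
It fails at once if the ring gauge or the oil bottle is shifted by more than 15 mm (distance of any of ring_gauge_1, oil_bottle from where it was at the start of the episode above 0.015 m).
It also fails if it takes over 62 s, if anything falls off the work surface, if the arm or the gripper's body presses on something with over 40 N, if the wrist force passes 120 N, or if a joint passes its speed limit or range.

## Working session

There is one attempt and no reset: what is moved stays moved. The work goes in short steps, Python scripts to look and compute and a tool call to move; the robot and the scene stay as the last step left them, time stands still between calls to the robot, and variables do not carry over. Pictures are saved under pics/ and viewed, at most 10 in all, crops included, and the job is handed in when it is done.

Besides the shell and the picture viewer there is one more tool, called after "Request:" as a command line: name --argument value ..., lists and objects as JSON in quotes. play_rows: Moves the arm, as the interface text tells. Its arguments: {"type":"object","properties":{"series":{"type":"array"},"grip_force":{"type":"number"}},"required":["series"]}

```bash
mkdir -p pics; cat > h.py <<'E'
import numpy as np,cv2
from scipy.spatial.transform import Rotation as Ro
from bench import arm
def ray(n,u,v):
    c=arm.calibration(n);R=np.array(c["R"]);t=np.array(c["t"])
    d=R.T@np.array([(u-c["cx"])/c["fx"],(v-c["cy"])/c["fy"],1]);return -R.T@t,d
def onz(n,u,v,z):
    o,d=ray(n,u,v);return o+d*(z-o[2])/d[2]
def proj(n,X):
    c=arm.calibration(n);p=np.array(c["R"])@np.array(X)+np.array(c["t"]);return np.array([c["fx"]*p[0]/p[2]+c["cx"],c["fy"]*p[1]/p[2]+c["cy"]])
def two(a,b):
    (o1,d1),(o2,d2)=ray("top",*a),ray("side",*b)
    s=np.linalg.lstsq(np.c_[d1,-d2],o2-o1,rcond=None)[0];p,q=o1+d1*s[0],o2+d2*s[1];return (p+q)/2,np.linalg.norm(p-q)
def rel(target,Rt=None):
    "shift (mm) and turn (deg) in tool axes to get TCP to target, orientation matrix Rt"
    o=arm.get_obs();R=Ro.from_quat(o["eef_rot"]);s=R.inv().apply(np.array(target)-o["tcp_pos"])*1e3
    w=np.zeros(3) if Rt is None else np.degrees((R.inv()*Ro.from_matrix(Rt)).as_rotvec());return s.round(1),w.round(2)
E
python3 - <<'E'
from h import *
for n in("top","side"):
    im=arm.capture(n);cv2.imwrite(f"pics/{n}0.png",im);cv2.imwrite(f"pics/{n}0b.png",cv2.resize(im,(800,600),interpolation=cv2.INTER_CUBIC))
    c=arm.calibration(n);print(n,c["fx"],c["cx"],c["cy"],ray(n,c["cx"],c["cy"]))
o=arm.get_obs();print(o["eef_rot"],o["opening"],o["time"],arm.grasp_offset,Ro.from_quat(o["eef_rot"]).as_matrix().round(3))
E
```

```text
top 354.22384548105333 249.69077895422285 189.63640274058287 (array([0.3566785 , 0.09033278, 1.05822525]), array([ 0.14975062, -0.01510295, -0.98860844]))
side 453.05934261959044 256.4234419813763 196.1952273253399 (array([ 0.11558313, -0.90154536,  0.94707313]), array([ 0.29309553,  0.71972067, -0.62936251]))
[ 9.93346091e-01  1.15164958e-01 -1.36187405e-04 -7.46197895e-04] 0.08541335179720838 0.1 -0.0187 [[ 0.973  0.229 -0.   ]
 [ 0.229 -0.973  0.001]
 [-0.    -0.002 -1.   ]]
```

View pics/top0b.png

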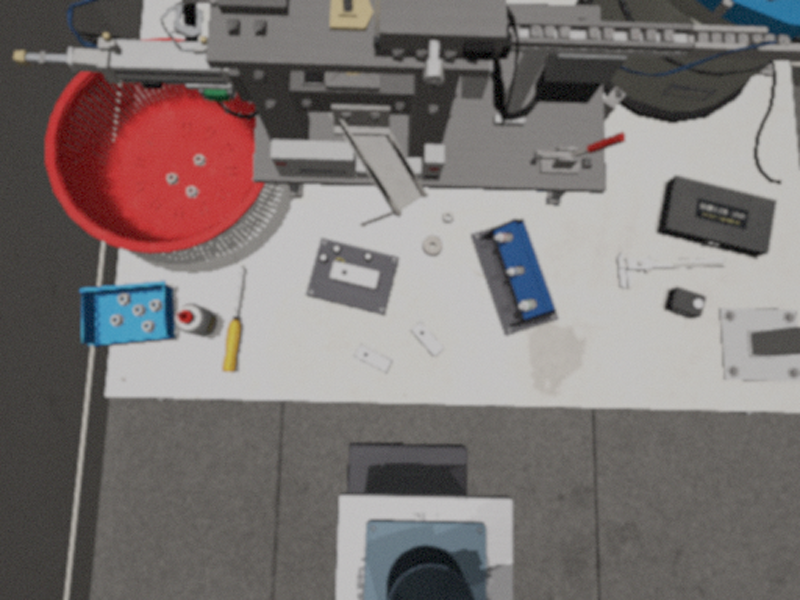

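View pics/side0b.png

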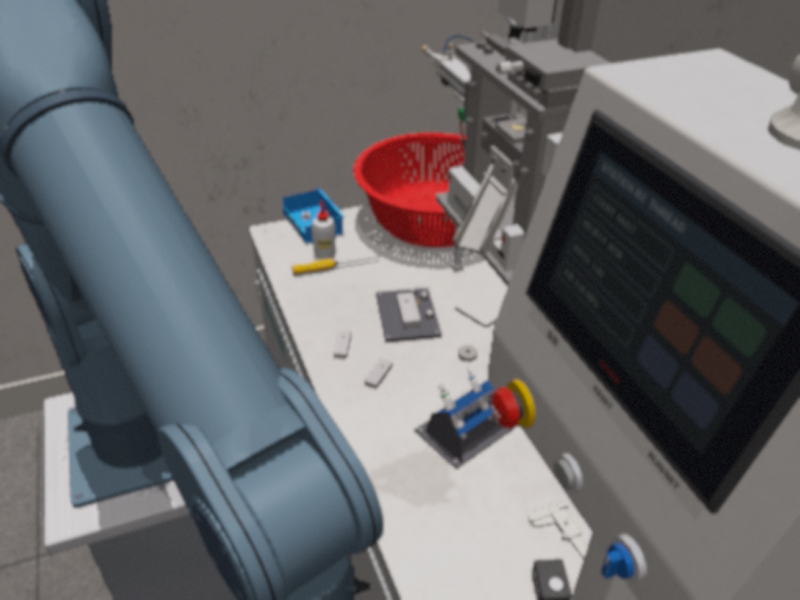

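The top view shows the nest at about (352,276) of 800x600, with the bar on it at (355,272). The rack is at (513,275) with gauge heads at (505,238), (515,270) and (527,305), the ring is at (432,245) and the bottle at (192,318). The side view shows the nest at (408,314) and the rack at (470,420). I'll zoom in on both.

```bash
python3 - <<'E'
from h import *
t=cv2.imread("pics/top0.png");s=cv2.imread("pics/side0.png")
a=cv2.resize(t[145:215,190:260],(400,400),interpolation=cv2.INTER_CUBIC)
b=cv2.resize(t[138:218,295:365],(350,400),interpolation=cv2.INTER_CUBIC)
cv2.imwrite("pics/c1.png",np.hstack([a,b]))
a=cv2.resize(s[180:225,235:285],(400,360),interpolation=cv2.INTER_CUBIC)
b=cv2.resize(s[230:300,260:345],(437,360),interpolation=cv2.INTER_CUBIC)[:,:400]
cv2.imwrite("pics/c2.png",np.hstack([a,b]))
E
```

```text
(no output)
```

View pics/c1.png

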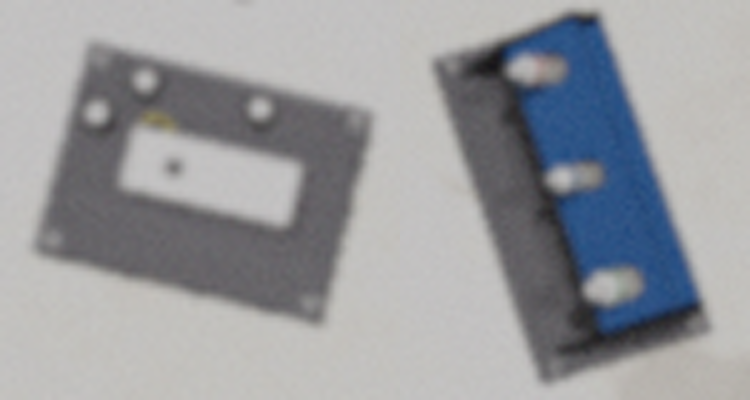

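View pics/c2.png

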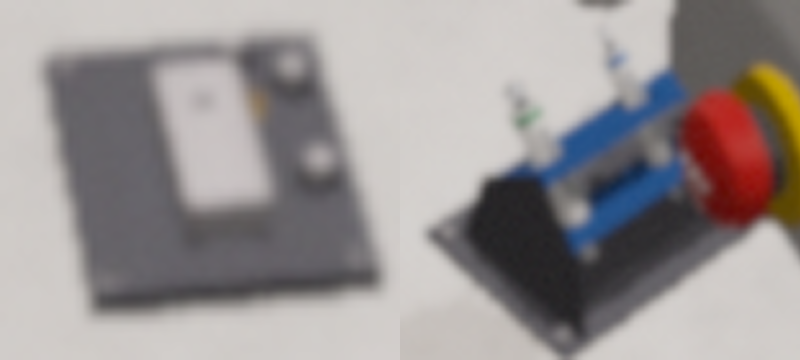

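Crop 1 shows the bar (centre about (212,175) in the crop), three dowels, and a pinkish band on the far gauge at (540,68). So red is in the far bore, which should be rack y +65. Crop 2 confirms it: green is near and blue in the middle, with red hidden behind the button in the side view. Next I compute the poses.

```bash
python3 - <<'E'
from h import *
t=cv2.imread("pics/top0.png");g=cv2.cvtColor(t,cv2.COLOR_BGR2GRAY)
K=4;x0,y0=190,145
c=cv2.resize(g[145:215,190:260],None,fx=K,fy=K,interpolation=cv2.INTER_CUBIC)
m=(c<155).astype(np.uint8);m=cv2.morphologyEx(m,cv2.MORPH_OPEN,np.ones((5,5)))
ct=max(cv2.findContours(m,cv2.RETR_EXTERNAL,2)[0],key=cv2.contourArea)
def W(p,z):return onz("top",(p[0]+.5)/K-.5+x0,(p[1]+.5)/K-.5+y0,z)
def rect(ct,z):
    P=np.array([W(q,z)[:2] for q in ct[:,0]],np.float32)*1000
    r=cv2.minAreaRect(P);return r
hull=cv2.convexHull(ct);print("nest",rect(hull,.012))
ins=np.zeros_like(m);cv2.fillPoly(ins,[hull],1)
b=((c>165)&(ins>0)).astype(np.uint8)
for q in cv2.findContours(b,cv2.RETR_EXTERNAL,2)[0]:
    a=cv2.contourArea(q)
    if a>150:
        r=rect(q,.030 if a>1500 else .024);print(a,r)
d=c.copy();
h=((c<150)&(ins>0)).astype(np.uint8)
print("rack")
for nm,(u,v),z in[("fl",(435,58),.005),("nl",(545,382),.005),("nr",(710,330),.005)]:
    print(nm,onz("top",295+(u-400)/5,138+v/5,z).round(4))
for nm,a,b in[("green",(590,290),(512,88)),("blue",(550,182),(605,40))]:
    print(nm,two((295+(a[0]-400)/5,138+a[1]/5),(260+(b[0]-400)/5.14,230+b[1]/5.14)))
print("red tip@.102",onz("top",295+108/5,138+66/5,.102))
print("hole",onz("top",190+174/5.714,145+168/5.714,.030))
E
```

```text
nest ((552.8456420898438, 148.20941162109375), (157.6925811767578, 117.96184539794922), 77.2663803100586)
4858.5 ((553.5675659179688, 144.21966552734375), (87.92420959472656, 32.347721099853516), 77.50190734863281)
rack
fl [ 0.6447 -0.0833  0.005 ]
nl [ 0.4474 -0.1496  0.005 ]
nr [ 0.4812 -0.2494  0.005 ]
green (array([ 0.49227342, -0.15342552,  0.10115583]), np.float64(0.0043220235468828545))
blue (array([ 0.55380642, -0.13348936,  0.09547068]), np.float64(0.005825727778496663))
red tip@.102 [ 0.61481651 -0.10807099  0.102     ]
hole [0.555561   0.16197824 0.03      ]
```

```bash
cat >> h.py <<'E'
YN=np.radians(-12.73);NC=np.array([.5528,.1482])
ex=np.array([np.cos(YN),np.sin(YN),0]);ey=np.array([-ex[1],ex[0],0])
def nest(x,y,z):return np.r_[NC,0]+ex*x/1e3+ey*y/1e3+[0,0,z/1e3]
def innest(p):d=np.array(p)-np.r_[NC,0];return np.array([d@ex,d@ey,d[2]])*1e3
RN=np.c_[ex,-ey,[0,0,-1]]
YR=np.radians(19.);RC=np.array([.563,-.1685,0])
ry=np.array([np.cos(YR),np.sin(YR),0]);rx=np.array([ry[1],-ry[0],0])
ax=-np.sin(np.radians(40))*rx+np.array([0,0,np.cos(np.radians(40))])
gz=np.cross(-rx*0+ry*0+np.cross(ry,ax)*0,ax) if 0 else np.cos(np.radians(40))*rx+np.array([0,0,np.sin(np.radians(40))])
RG=np.c_[np.cross(gz,-ax),gz,-ax]
E
python3 - <<'E'
from h import *
print(rel([.45,-.3,.25]),nest(-48,-4,120),rel(nest(-48,-4,120),RN),RG.round(3),np.linalg.det(RG))
E
```

```text
(array([ 369.5, -254.5,  -58. ]), array([0., 0., 0.])) [0.50509845 0.15487546 0.12      ] (array([ 527.2, -684.5,   72.6]), array([-0.08,  0.03, 25.96])) [[ 0.946  0.249  0.209]
 [ 0.326 -0.724 -0.608]
 [ 0.     0.643 -0.766]] 0.9999999999999997
```

Request:
play_rows --series '[[[370,-255,-58,0,0,26,0],[370,-255,-58,0,0,26,0],[370,-255,-58,0,0,26,0],[370,-255,-58,0,0,26,0],[370,-255,-58,0,0,26,0]]]' --grip_force 30

```text
time: 0.6
tcp_pos: [0.3156, -0.4478, 0.2243]
eef_rot: [0.994, -0.111, -0.0, -0.0]
wrist_force: [1.0, -0.2, 0.7]
opening: 0.0123
finger_force: 0.0
```

```bash
python3 -c "
from h import *
print(arm.get_obs()['tcp_pos'],rel(nest(-48,-4,120),RN))"
```

```text
[ 0.31564915 -0.44780416  0.22427258] (array([  51.3, -629.7,  104.4]), array([-0.01,  0.03, -0.07]))
```

Request:
play_rows --series '[[[26,-300,0,0,0,0,0],[26,-300,0,0,0,0,0],[26,-300,0,0,0,0,0],[26,-300,0,0,0,0,0],[26,-300,0,0,0,0,0]]]'

```text
time: 1.1
tcp_pos: [0.3909, -0.2096, 0.2242]
eef_rot: [0.994, -0.111, -0.0, 0.0]
wrist_force: [1.8, 0.0, 0.1]
opening: -0.0
finger_force: 0.0
```

Request:
play_rows --series '[[[25,-380,30,0,0,0,0],[25,-380,30,0,0,0,0],[25,-380,30,0,0,0,0],[25,-380,30,0,0,0,0],[25,-380,30,0,0,0,0]]]'

```text
time: 1.6
tcp_pos: [0.4618, 0.0292, 0.2045]
eef_rot: [0.994, -0.111, 0.0, 0.0]
wrist_force: [1.4, -0.1, -0.3]
opening: -0.0001
finger_force: 0.0
```

```bash
python3 -c "
from h import *
print(arm.get_obs()['tcp_pos'],rel(nest(-48,-4,60),RN))"
```

```text
[0.46180332 0.02923342 0.20448847] (array([  14.4, -132.1,  144.5]), array([ 0.01, -0.01, -0.05]))
```

Request:
play_rows --series '[[[14,-132,125,0,0,0,0],[14,-132,125,0,0,0,0],[14,-132,125,0,0,0,0],[14,-132,150,0,0,0,0],[14,-132,165,0,0,0,0]]]'

```text
time: 2.1
tcp_pos: [0.5024, 0.1565, 0.0359]
eef_rot: [0.994, -0.109, -0.002, -0.0]
wrist_force: [0.4, -1.2, 0.2]
opening: 0.0003
finger_force: 0.0
```

```bash
python3 -c "
from h import *
o=arm.get_obs();print(o['tcp_pos'],rel(nest(-48,-4,17),RN),o['wrist_force'])
im=arm.capture('top');cv2.imwrite('pics/t1.png',im)
s=arm.capture('side')
cv2.imwrite('pics/c3.png',np.hstack([cv2.resize(im[140:220,180:260],(400,400),interpolation=2),cv2.resize(s[170:240,230:300],(400,400),interpolation=2)]))"
```

```text
[0.50243023 0.15648186 0.03587701] (array([ 3. ,  1. , 18.9]), array([-0.  ,  0.27,  0.23])) [ 0.42934465 -1.19265082  0.21302341]
```

View pics/c3.png

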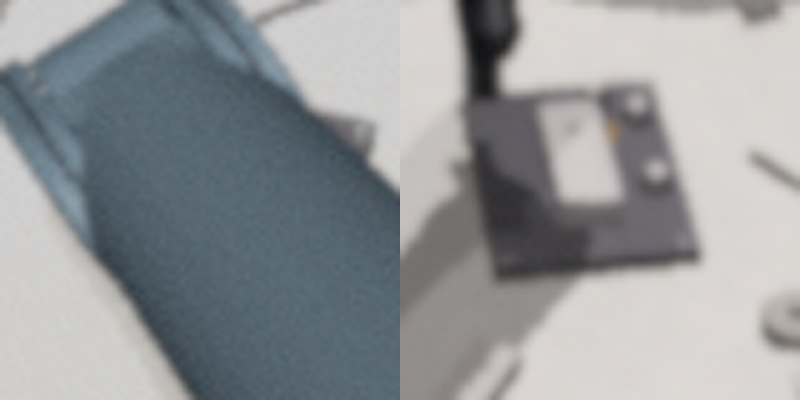

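The side view shows the finger tip at about pixel (246,187) and the bar still in place. The top view is blocked by the arm. I'll check the projections for consistency.

```bash
python3 -c "
from h import *
o=arm.get_obs();print(proj('side',o['tcp_pos']))
print('nest corners',[proj('side',nest(x,y,12)).round(1) for x,y in((-58,78),(58,78),(58,-78),(-58,-78))],'dowels',[proj('side',nest(x,y,24)).round(1) for x,y in((42,42),(42,-20),(19,62))],'bar',[proj('side',nest(1.6+a,-3.7+b,30)).round(1) for a,b in((-17,45),(17,45),(17,-45),(-17,-45))])
print('top dow',[proj('top',nest(x,y,24)).round(1) for x,y in((42,42),(42,-20),(19,62))])"
```

```text
[243.87775364 196.28478486]
nest corners [array([238.5, 186.5]), array([272.4, 183.7]), array([281.3, 213.8]), array([244.6, 217. ])] dowels [array([269.7, 187.8]), array([273.1, 199.6]), array([261.9, 184.7])] bar [array([252.7, 187.9]), array([262.9, 187.1]), array([267.5, 204.5]), array([256.8, 205.4])]
top dow [array([215.1, 159. ]), array([235.3, 164.1]), array([206.7, 164.7])]
```

Request:
play_rows --series '[[[1,1,12,0,0,0,0],[1,1,18,0,0,0,0],[10,1,18,0,0,0,0],[18,1,18,0,0,0,0],[21,1,18,0,0,0,0]]]'

```text
time: 2.7
tcp_pos: [0.5271, 0.1468, 0.0225]
eef_rot: [0.994, -0.112, 0.001, -0.0]
wrist_force: [-0.1, -0.3, 0.4]
opening: -0.0001
finger_force: 0.0
```

Request:
play_rows --series '[[[3,0,0,0,0,0,0],[6,0,0,0,0,0,0],[9,0,0,0,0,0,0],[12,0,0,0,0,0,0],[12,0,0,0,0,0,0]]]'

```text
time: 3.2
tcp_pos: [0.537, 0.1446, 0.0217]
eef_rot: [0.994, -0.111, 0.0, -0.0]
wrist_force: [0.6, 1.0, 0.2]
opening: -0.0002
finger_force: 0.0
```

```bash
python3 -c "
from h import *
o=arm.get_obs();print(innest(o['tcp_pos']),o['wrist_force'])
s=arm.capture('side')
cv2.imwrite('pics/c4.png',cv2.resize(s[170:230,230:300],(700,600),interpolation=2))"
```

```text
[-14.60003177  -6.99555517  21.67288855] [0.56412185 1.01503246 0.18998247]
```

View pics/c4.png

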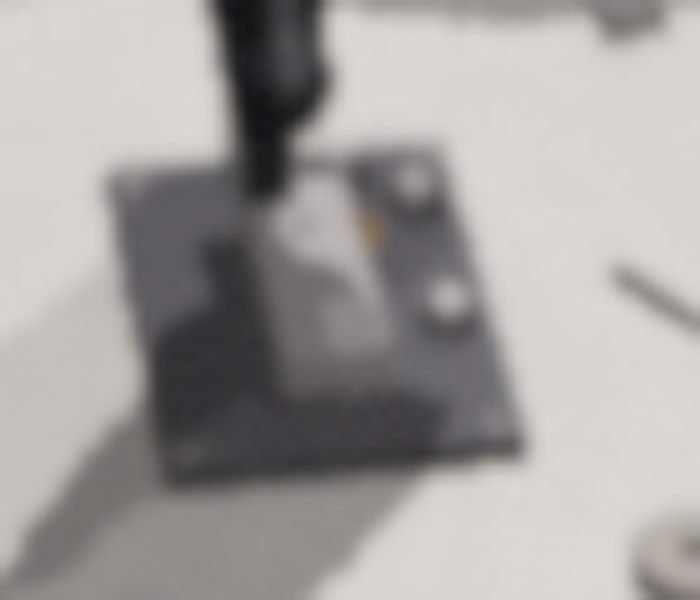

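The side view shows a black fingertip at about crop (265,193), i.e. pixel (256.5,189.5). The bar looks unmoved: hole at (260.5,192), near right corner at (269,204.5). I'll check those numbers.

```bash
python3 -c "
from h import *
o=arm.get_obs();p=o['tcp_pos'];print('tcp px',proj('side',p), proj('side',p+[0,0,.03]),proj('side',p+[0,0,.06]))
for z in(22,30,50):print(z,innest(onz('side',254.9,189.5,z/1e3)))
print('hole',innest(onz('side',258.8,192.2,.03)),innest(onz('top',190+174/5.714,145+168/5.714,.030)))
print('corner nr',innest(onz('side',267.3,204.5,.03)))
s=arm.capture('side');print(s[186:202,250:266].sum(2)//3)
s0=cv2.imread('pics/side0.png');print((s0[186:202,250:266].astype(int).sum(2)//3))"
```

```text
tcp px [254.93717478 199.06725282] [255.06652658 191.77144512] [255.19931551 184.28177381]
22 [-7.72222121 41.93651091 22.        ]
30 [-9.34309939 31.8856542  30.        ]
50 [-13.39529483   6.75851243  50.        ]
hole [ 1.12163605 16.16900866 30.        ] [-0.34299285 14.04796327 30.        ]
corner nr [ 17.99876785 -48.77517633  30.        ]
[[148 132 103  78  57  35  27  35  66  99 119 124 131 135 126 108]
 [109  98  85  73  54  36  29  36  71 112 137 144 146 142 121  92]
 [ 95  90  82  75  57  38  35  46  86 132 160 171 170 164 139 103]
 [ 94  91  85  77  61  52  56  72 107 146 172 182 181 175 154 120]
 [ 94  93  91  84  76  75  82 105 136 158 174 180 182 180 165 133]
 [ 94  94  92  88  86  90 103 128 155 166 170 176 181 181 171 144]
 [ 93  91  91  87  85  95 109 135 158 164 163 171 179 182 175 152]
 [ 86  82  80  77  79  93 108 129 152 163 166 173 181 182 178 161]
 [ 74  66  66  64  71  88 104 118 138 157 169 176 180 182 181 169]
 [ 69  55  53  55  66  81  99 110 121 140 155 164 169 175 178 171]
 [ 69  55  52  53  61  79  95 105 109 118 130 136 144 157 166 169]
 [ 73  59  52 
[... 694 characters left out ...]
 184 182 185 192 191 181 153]
 [101 101 102 104 128 166 186 192 187 178 173 180 191 193 185 162]
 [101 103 101 100 116 156 183 192 189 182 179 184 191 193 189 171]
 [101 101 101  99 110 146 179 192 192 191 191 193 194 194 191 179]
 [103 101 102 100 104 138 175 191 194 195 195 196 196 194 191 183]
 [103 102 102 102 102 126 165 187 195 195 196 196 195 194 193 187]
 [103 103 103 101  99 115 154 183 194 195 196 196 196 195 194 189]
 [102 103 102 102  98 107 145 180 193 195 196 197 197 196 195 191]
 [101 102 103 103  99 104 136 174 191 195 196 197 197 197 195 193]
 [101 103 104 102 101 101 126 166 189 195 196 197 197 197 195 194]
 [102 103 103 102 102  99 115 155 185 194 196 196 197 197 196 195]]
```

```bash
cat >> h.py <<'E'
def edges(im):
    "right (+x) edge of bar in side view, subpixel per row; nearest end per column"
    g=cv2.cvtColor(im,cv2.COLOR_BGR2GRAY).astype(float);out=[]
    for r in range(188,204,3):
        d=-np.diff(g[r,258:276]);k=d.argmax();w=d[max(k-2,0):k+3].clip(0);out.append(round(258.5+max(k-2,0)+(w*np.arange(len(w))).sum()/w.sum(),2))
    return out
E
python3 -c "
from h import *
s0=cv2.imread('pics/side0.png');s=arm.capture('side');print(edges(s0),edges(s))
cv2.imwrite('pics/s5.png',s)
print(s[196:216:2,258:274].sum(2)//3);print(s0[196:216:2,258:274].astype(int).sum(2)//3)"
```

```text
[np.float64(264.24), np.float64(265.39), np.float64(266.28), np.float64(266.98), np.float64(267.7), np.float64(268.5)] [np.float64(264.21), np.float64(265.36), np.float64(266.28), np.float64(267.28), np.float64(268.23), np.float64(269.25)]
[[110 118 129 136 144 158 165 169 156 126  99  94  96  99 103 108]
 [108 108 108 109 113 117 129 148 158 144 115 102 102 106 117 136]
 [106 109 110 113 122 130 134 138 145 145 128 112 106 107 113 138]
 [102 108 110 114 123 133 137 137 137 140 136 120 108  99  88  87]
 [ 97 106 110 111 115 124 129 129 127 126 123 114 109 106 100  96]
 [ 85  96 100  99  99 101 105 105 103 102 103 105 107 107 106 108]
 [ 77  87  89  88  87  88  91  91  90  89  88  91  94  97 101 104]
 [ 63  65  66  65  68  66  69  71  70  67  68  66  70  71  75  79]
 [ 65  64  64  63  65  66  66  65  66  65  65  64  65  66  69  76]
 [ 63  63  63  64  64  64  63  62  64  65  62  61  61  61  69  78]]
[[195 195 196 196 195 194 193 187 167 133 106 101 102 102 103 103]
 [193 195 196 197 197 196 195 191 180 154 119 103 101 104 112 128]
 [189 195 196 197 197 197 195 194 188 171 138 109 100  99 106 131]
 [181 194 197 197 198 197 196 195 192 182 155 121 102  93  82  82]
 [162 181 186 186 183 181 178 174 172 164 147 120 103  98  95  90]
 [111 121 127 123 120 116 111 109 106 104 100 100 101 101 100 100]
 [ 88  87  90  90  91  90  91  90  88  88  92  97 101 102 100 101]
 [ 89  86  90  95  97  98  96  98  97  96  95  99 100 101 100 101]
 [ 99  99 100 101 100 100 101 102 102 101  99 101 101 100 102  99]
 [ 97  98  97  98  96  95  94  93  90  91  87  85  85  84  85  84]]
```

Request:
play_rows --series '[[[2,0,1,0,0,0,0],[4,0,2,0,0,0,0],[6,0,3,0,0,0,0],[6,0,3,0,0,0,0]]]'

```text
time: 3.75
tcp_pos: [0.5427, 0.1432, 0.0185]
eef_rot: [0.994, -0.111, -0.0, 0.0]
wrist_force: [-0.0, 0.0, 0.5]
opening: -0.0001
finger_force: 0.0
```

```bash
python3 -c "
from h import *
s=arm.capture('side');print(edges(s));cv2.imwrite('pics/s6.png',s);o=arm.get_obs();print(innest(o['tcp_pos']),o['wrist_force'])"
```

```text
[np.float64(264.42), np.float64(265.39), np.float64(266.3), np.float64(266.79), np.float64(267.6), np.float64(268.6)]
[-8.97403033 -7.07218614 18.49906768] [-0.77543368  0.27007162 -0.12240988]
```

```bash
python3 -c "
from h import *
a=[cv2.resize(cv2.imread(f'pics/{n}.png')[175:225,235:285],(400,400),interpolation=2) for n in('side0','s6')]
cv2.imwrite('pics/c5.png',np.hstack(a))"
```

```text
(no output)
```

View pics/c5.png

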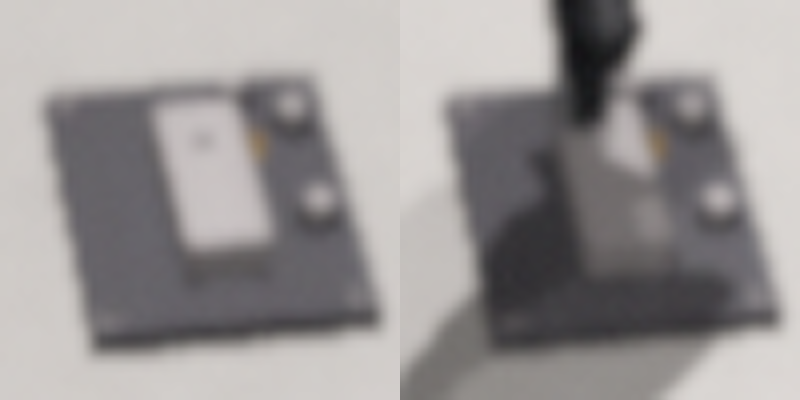

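The bar and its hole at (603,140) look unmoved, yet the reported TCP lies inside the bar's footprint. So the real tip may be higher than reported. I'll back off and touch the plate to calibrate the height.

Request:
play_rows --series '[[[-20,0,0,0,0,0,0],[-39,0,0,0,0,0,0],[-39,0,0,0,0,0,0],[-39,0,2,0,0,0,0],[-39,0,3,0,0,0,0]]]'

```text
time: 4.3
tcp_pos: [0.5055, 0.1518, 0.0157]
eef_rot: [0.994, -0.112, 0.001, -0.0]
wrist_force: [0.7, 0.5, 0.5]
opening: 0.0001
finger_force: 0.0
```

```bash
python3 -c "
from h import *
s=arm.capture('side');t=arm.capture('top');cv2.imwrite('pics/s7.png',s);o=arm.get_obs();print(innest(o['tcp_pos']),o['wrist_force'],proj('side',o['tcp_pos']))
cv2.imwrite('pics/c6.png',np.hstack([cv2.resize(s[150:225,235:285],(400,600),interpolation=2),cv2.resize(t[150:225,190:240],(400,600),interpolation=2)]))"
```

```text
[-47.22803656  -7.10452067  15.49218959] [ 0.75966421 -0.64131022 -0.84437734] [245.00166437 201.41966619]
```

View pics/c6.png

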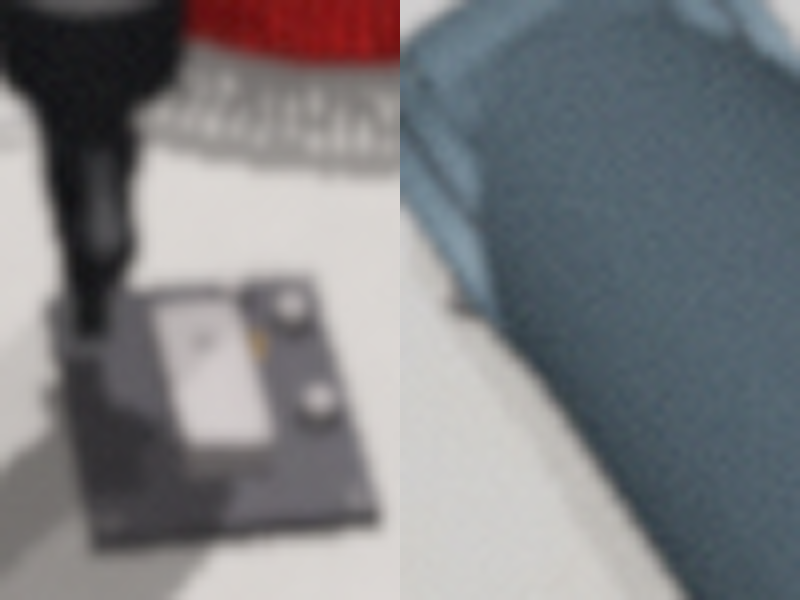

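The left crop shows the black finger ending at crop row 340, with a light line at 345 and an unclear zone down to 410. The bar is unmoved. I'll read the numbers there.

```bash
python3 -c "
from h import *
a=cv2.imread('pics/s7.png').astype(int);b=cv2.imread('pics/side0.png').astype(int)
print((a.sum(2)//3)[186:208,240:256]);print((b.sum(2)//3)[188:208:6,240:256]);print(a[194:204:2,246],b[194:204:2,246])"
```

```text
[[197 174 132  80  44  26  27  32  54  73  96 121 136 139 135 135]
 [180 146 111  79  51  30  26  37  58  79  92  99 101 108 119 129]
 [162 121  95  77  52  30  28  38  60  83  93  95  97 109 131 150]
 [154 112  89  76  52  28  27  37  61  84  92  94  97 110 140 166]
 [157 115  88  75  52  33  28  40  61  83  93  95  95 107 138 167]
 [167 124  92  77  58  41  41  49  67  85  94  95  95 102 130 163]
 [171 130  94  82  70  60  62  67  77  89  94  97  96  97 120 156]
 [173 132  94  84  76  75  76  81  87  94  94  96  94  95 112 147]
 [174 137  95  76  71  71  72  81  90  94  95  96  95  94 106 140]
 [179 149 102  67  59  59  60  72  88  95  96  96  95  95 101 130]
 [181 159 112  66  53  52  55  68  86  95  95  96  95  94  96 121]
 [171 149 107  66  53  50  54  66  83  93  95  95  96  95  94 110]
 [153 127  94  64  53  51  54  63  79  92  96  96  96  96  93 104]
 [143 112  87  65  52  52  52  58  72  85  91  93  94  93  94 101]
 [146 114  92  67  52  50  51  52  63  75  80  83  90  93  93  98]
 [156 125  98  72  53  52  50  50  55  60  65  69  78  84  88  91]
 [166 134 103  78  58  53  53  50  52  52  55  59  62  71  77  83]
 [161 132 105  82  62  53  52  51  51  50  54  53  56  59  67  75]
 [143 121 105  86  64  53  51  52  53  51  52  52  53  53  63  72]
 [123 113 107  92  67  52  52  51  51  52  52  52  54  59  63  67]
 [114 112 109  97  73  55  53  51  54  51  52  53  57  62  64  67]
 [112 112 109 101  78  58  52  50  51  50  51  52  57  64  65  66]]
[[159 126 119 120 111 103 102 102 101 103 102 102 102 115 139 159]
 [185 150 113 103 100 102 101 100 101 102 101 101 101  99 110 146]
 [197 187 160 121 102 102 101 102 102 103 101 103 104 102 101 101]
 [201 201 197 179 137 105 102 102 101 101 102 103 103 103 101 100]]
[[73 71 72]
 [57 54 55]
 [56 54 54]
 [53 50 52]
 [55 51 53]] [[104  99 102]
 [104 100 101]
 [105 100 102]
 [104  99 101]
 [103  98 101]]
```

Request:
play_rows --series '[[[0,0,2,0,0,0,0],[0,0,2,0,0,0,0],[0,0,4,0,0,0,0],[0,0,4,0,0,0,0]]]'

```text
time: 4.8
tcp_pos: [0.5043, 0.1519, 0.0114]
eef_rot: [0.994, -0.111, -0.0, 0.0]
wrist_force: [0.2, 0.2, 0.4]
opening: 0.0002
finger_force: 0.0
```

TCP now reads 11.4 mm, below the plate top, with no contact. So the real tip is higher than the reported TCP. I'll lower in small steps until it touches.

Request:
play_rows --series '[[[0,0,3,0,0,0,0],[0,0,5,0,0,0,0],[0,0,6,0,0,0,0],[0,0,6,0,0,0,0]]]'

```text
time: 5.2
tcp_pos: [0.5043, 0.152, 0.0054]
eef_rot: [0.994, -0.111, -0.0, 0.0]
wrist_force: [0.1, -0.4, -0.0]
opening: 0.0002
finger_force: 0.0
```

```bash
python3 -c "
from h import *
o=arm.get_obs();print({k:np.round(v,3) for k,v in o.items()})
n=0
s=arm.capture('side').astype(int);print((s.sum(2)//3)[188:204,240:252])"
```

```text
{'time': np.float64(5.2), 'q': array([-0.156,  0.635, -0.285,  1.961,  0.305,  0.587, -2.438]), 'joint_velocities': array([ 0.001, -0.005, -0.001, -0.003, -0.002,  0.002, -0.   ]), 'joint_torque': array([-1.8000e-02, -5.2417e+01, -3.3020e+00, -1.5637e+01,  1.7000e-02,
       -2.5000e-02, -9.0000e-03]), 'tcp_pos': array([0.504, 0.152, 0.005]), 'eef_rot': array([ 0.994, -0.111, -0.   ,  0.   ]), 'wrist_force': array([ 0.109, -0.369, -0.002]), 'wrist_torque': array([ 0.04 , -0.016,  0.059]), 'finger_force': np.float64(0.0), 'opening': np.float64(0.0)}
[[162 115  71  39  25  24  26  37  47  61  73  86]
 [154 107  72  48  31  26  28  39  61  79  89  91]
 [157 112  75  57  39  26  27  43  67  85  92  94]
 [166 121  76  60  43  25  30  43  68  85  93  94]
 [170 126  79  62  45  28  28  43  69  86  93  95]
 [172 129  83  64  43  32  34  49  72  88  94  94]
 [175 135  92  67  52  43  44  59  78  92  93  96]
 [179 149 104  72  56  51  53  66  82  93  95  95]
 [179 159 114  72  56  55  55  68  86  95  95  94]
 [164 148 108  68  54  51  54  67  85  94  94  96]
 [140 122  94  65  53  51  53  64  80  92  95  95]
 [129 108  86  64  53  53  52  57  71  85  92  92]
 [137 110  91  68  54  52  52  54  63  74  83  84]
 [141 113  96  73  55  51  50  53  54  61  64  71]
 [140 114 100  77  59  53  51  51  52  54  54  57]
 [133 113 103  81  60  52  50  50  49  51  51  53]]
```

The black tip moved down about 2.5 px for 10 mm and has met its shadow, so contact is close.

Request:
play_rows --series '[[[0,0,2,0,0,0,0],[0,0,4,0,0,0,0],[0,0,4,0,0,0,0]]]'

```text
time: 5.55
tcp_pos: [0.5041, 0.1519, 0.0014]
eef_rot: [0.994, -0.111, -0.0, 0.0]
wrist_force: [0.6, -0.5, -0.4]
opening: 0.0003
finger_force: 0.0
```

Request:
play_rows --series '[[[0,0,2,0,0,0,0],[0,0,4,0,0,0,0],[0,0,4,0,0,0,0]]]'

```text
time: 5.85
tcp_pos: [0.5042, 0.152, -0.0027]
eef_rot: [0.994, -0.111, -0.0, 0.0]
wrist_force: [-0.7, -0.3, -0.5]
opening: -0.0002
finger_force: 0.0
```

Request:
play_rows --series '[[[0,0,2,0,0,0,0],[0,0,4,0,0,0,0],[0,0,4,0,0,0,0]]]'

```text
time: 6.15
tcp_pos: [0.5042, 0.152, -0.0067]
eef_rot: [0.994, -0.111, -0.0, 0.0]
wrist_force: [-0.2, -0.1, -0.0]
opening: -0.0003
finger_force: 0.0
```

Request:
play_rows --series '[[[0,0,2,0,0,0,0],[0,0,4,0,0,0,0],[0,0,4,0,0,0,0]]]'

```text
time: 6.45
tcp_pos: [0.5042, 0.1519, -0.0106]
eef_rot: [0.994, -0.111, -0.0, 0.0]
wrist_force: [0.1, -0.1, 0.3]
opening: -0.0
finger_force: 0.0
```

```bash
python3 -c "
from h import *
o=arm.get_obs();print(o['wrist_force'],innest(o['tcp_pos']),proj('side',o['tcp_pos']))
s=arm.capture('side');cv2.imwrite('pics/s8.png',s)
cv2.imwrite('pics/c8.png',cv2.resize(s[160:225,225:290],(600,600),interpolation=2))"
```

```text
[ 0.07370543 -0.05023522  0.30680576] [-48.23681387  -7.06863193 -10.63391777] [244.69371391 207.6161806 ]
```

View pics/c8.png

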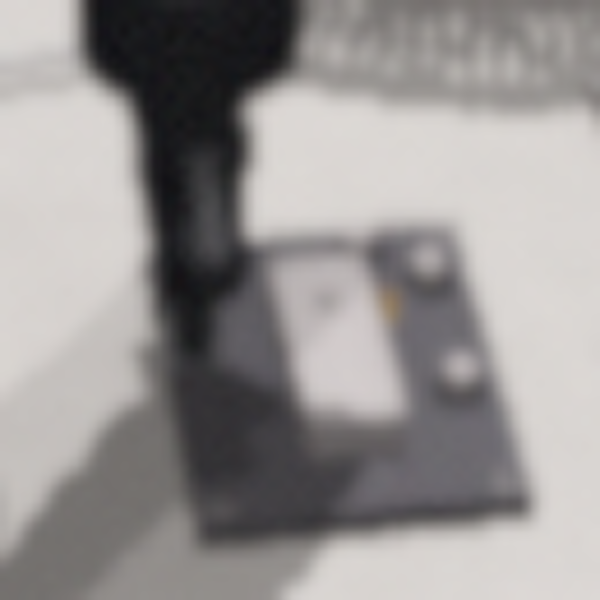

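The side view shows the fingertip at about pixel (246,197.4). By that estimate it is still 15–20 mm above the plate. I'll continue down.

Request:
play_rows --series '[[[0,0,4,0,0,0,0],[0,0,7,0,0,0,0],[0,0,8,0,0,0,0],[0,0,8,0,0,0,0]]]'

```text
time: 6.9
tcp_pos: [0.5042, 0.152, -0.0186]
eef_rot: [0.994, -0.111, -0.0, 0.0]
wrist_force: [-0.0, -0.3, 0.3]
opening: 0.0
finger_force: 0.0
```

Request:
play_rows --series '[[[0,0,2,0,0,0,0],[0,0,4,0,0,0,0],[0,0,4,0,0,0,0]]]'

```text
time: 7.2
tcp_pos: [0.5042, 0.1519, -0.0226]
eef_rot: [0.994, -0.111, -0.0, 0.0]
wrist_force: [0.9, 0.5, 0.1]
opening: 0.0002
finger_force: 0.0
```

Request:
play_rows --series '[[[0,0,2,0,0,0,0],[0,0,3,0,0,0,0],[0,0,3,0,0,0,0]]]'

```text
time: 7.5
tcp_pos: [0.5042, 0.152, -0.0255]
eef_rot: [0.994, -0.111, -0.0, 0.0]
wrist_force: [0.6, 0.9, 0.4]
opening: 0.0004
finger_force: 0.0
```

Request:
play_rows --series '[[[0,0,2,0,0,0,0],[0,0,3,0,0,0,0]]]'

```text
time: 7.7
tcp_pos: [0.5047, 0.1521, -0.0269]
eef_rot: [0.994, -0.111, 0.0, 0.0]
wrist_force: [-6.6, -2.4, 32.2]
opening: -0.0001
finger_force: 15.7
```

Request:
play_rows --series '[[[0,0,2,0,0,0,0],[0,0,3,0,0,0,0]]]'

```text
time: 7.9
tcp_pos: [0.5048, 0.1521, -0.0271]
eef_rot: [0.994, -0.111, 0.0, 0.001]
wrist_force: [-17.7, -5.7, 67.2]
opening: 0.0003
finger_force: 34.1
```

Request:
play_rows --series '[[[0,0,2,0,0,0,0],[0,0,2,0,0,0,0]]]'

```text
time: 8.1
tcp_pos: [0.5048, 0.1521, -0.0272]
eef_rot: [0.994, -0.111, 0.001, 0.001]
wrist_force: [-21.3, -7.7, 80.7]
opening: 0.0001
finger_force: 40.5
```

```bash
python3 -c "
from h import *
o=arm.get_obs();print(o['wrist_force'],innest(o['tcp_pos']),o['joint_torque'])
s=arm.capture('side').astype(int);cv2.imwrite('pics/s9.png',s);print((s.sum(2)//3)[192:208,240:252])"
```

```text
[-21.33511998  -7.73721793  80.68699896] [-47.68483704  -6.7488906  -27.22797866] [-6.75362684e-01 -1.90477073e+01  3.52183068e-01 -1.35448328e+01
  1.19099647e+00 -7.23817080e+00  4.59962481e-03]
[[170 123  61  29  28  35  46  55  56  53  42  53]
 [172 126  63  28  24  30  35  41  43  36  38  56]
 [174 133  76  34  20  22  30  31  31  32  45  68]
 [175 143  91  45  26  26  27  29  35  40  58  78]
 [169 143  99  52  32  25  25  33  46  61  76  88]
 [153 124  91  55  35  25  27  39  61  78  89  92]
 [142 109  82  62  40  27  31  43  65  82  89  93]
 [140 107  84  63  41  31  31  41  63  77  82  86]
 [141 109  84  66  41  28  28  42  58  68  70  71]
 [140 108  90  69  46  33  33  42  56  59  58  57]
 [131 110  97  77  54  40  39  48  57  57  55  51]
 [121 110  99  84  62  51  50  52  55  55  53  50]
 [114 110 105  86  65  53  50  53  53  53  53  53]
 [112 111 107  92  68  53  52  51  52  50  52  53]
 [112 111 110  98  75  54  53  51  51  51  50  53]
 [113 112 111  99  77  58  53  53  51  49  51  56]][ WARN:0@0.489] global loadsave.cpp:1063 imwrite_ Unsupported depth image for selected encoder is fallbacked to CV_8U.
```

The tip touches the plate (z 12) at reported TCP z −26.7, so the real fingertip is 38.7 mm short of the reported TCP. I'll account for that, raise to about 5 mm above the plate and push.

Request:
play_rows --series '[[[0,0,-12,0,0,0,0],[0,0,-12,0,0,0,0],[8,0,-12,0,0,0,0],[15,0,-12,0,0,0,0],[19,0,-12,0,0,0,0]]]'

```text
time: 8.65
tcp_pos: [0.5238, 0.1472, -0.022]
eef_rot: [0.994, -0.112, -0.0, 0.0]
wrist_force: [0.5, 0.0, -0.4]
opening: 0.0
finger_force: 0.0
```

Request:
play_rows --series '[[[3,0,0,0,0,0,0],[6,0,0,0,0,0,0],[9,0,0,0,0,0,0],[11,0,0,0,0,0,0],[11,0,0,0,0,0,0]]]'

```text
time: 9.15
tcp_pos: [0.5337, 0.1453, -0.0215]
eef_rot: [0.994, -0.111, -0.0, 0.0]
wrist_force: [-0.4, -0.1, 0.4]
opening: -0.0001
finger_force: 0.3
```

```bash
python3 -c "
from h import *
o=arm.get_obs();print(o['wrist_force'],innest(o['tcp_pos']))
s=arm.capture('side');print(edges(cv2.imread('pics/side0.png')),edges(s));cv2.imwrite('pics/s10.png',s)"
```

```text
[-0.39372362 -0.09639835  0.37600581] [-17.97942976  -7.04966353 -21.48566315]
[np.float64(264.24), np.float64(265.39), np.float64(266.28), np.float64(266.98), np.float64(267.7), np.float64(268.5)] [np.float64(266.09), np.float64(267.33), np.float64(268.05), np.float64(268.83), np.float64(269.61), np.float64(270.61)]
```

Request:
play_rows --series '[[[3,0,0,0,0,0,0],[3,0,0,0,0,0,0],[-12,0,0,0,0,0,0],[-12,40,0,0,0,0,0],[-12,78,0,0,0,0,0]]]'

```text
time: 9.7
tcp_pos: [0.5052, 0.0724, -0.021]
eef_rot: [0.994, -0.11, 0.001, -0.0]
wrist_force: [1.1, -1.7, 0.2]
opening: -0.0001
finger_force: 0.0
```

```bash
python3 -c "
from h import *
o=arm.get_obs();print(o['wrist_force'],innest(o['tcp_pos']))"
```

```text
[ 1.08303727 -1.68691408  0.19909151] [-29.73981128 -84.47953618 -21.01980118]
```

Request:
play_rows --series '[[[40,0,0,0,0,0,0],[42,0,0,0,0,0,0],[42,-12,0,0,0,0,0],[42,-18,0,0,0,0,0],[42,-22,0,0,0,0,0]]]'

```text
time: 10.2
tcp_pos: [0.55, 0.0861, -0.0213]
eef_rot: [0.994, -0.11, -0.0, -0.0]
wrist_force: [-1.7, -3.0, 2.0]
opening: 0.0002
finger_force: 1.5
```

Request:
play_rows --series '[[[0,-3,0,0,0,0,0],[0,-6,0,0,0,0,0],[0,-9,0,0,0,0,0],[0,-9,0,0,0,0,0]]]'

```text
time: 10.6
tcp_pos: [0.5525, 0.0935, -0.0214]
eef_rot: [0.994, -0.111, 0.0, -0.0]
wrist_force: [-0.6, -1.6, 0.5]
opening: -0.0001
finger_force: 0.4
```

```bash
python3 -c "
from h import *
o=arm.get_obs();print(o['wrist_force'],innest(o['tcp_pos']),o['finger_force'])
s=arm.capture('side');print(edges(s));cv2.imwrite('pics/s11.png',s)"
```

```text
[-0.57299337 -1.61206511  0.48930353] [ 11.79159822 -53.39078533 -21.35465629] 0.37781789382279385
[np.float64(261.05), np.float64(261.45), np.float64(262.14), np.float64(262.16), np.float64(262.73), np.float64(263.49)]
```

Request:
play_rows --series '[[[0,-2,0,0,0,0,0],[0,-4,0,0,0,0,0],[0,-4,0,0,0,0,0]]]'

```text
time: 10.95
tcp_pos: [0.5535, 0.0972, -0.0214]
eef_rot: [0.994, -0.111, 0.0, -0.0]
wrist_force: [-1.4, -1.6, 0.9]
opening: 0.0
finger_force: 0.6
```

Request:
play_rows --series '[[[0,-1,0,0,0,0,0],[0,-1,0,0,0,0,0]]]'

```text
time: 11.15
tcp_pos: [0.5536, 0.0979, -0.0214]
eef_rot: [0.994, -0.111, -0.0, -0.0]
wrist_force: [-1.3, -2.2, -0.1]
opening: -0.0006
finger_force: 0.8
```

Request:
play_rows --series '[[[0,-1,0,0,0,0,0],[0,-1,0,0,0,0,0]]]'

```text
time: 11.35
tcp_pos: [0.5538, 0.0989, -0.0214]
eef_rot: [0.994, -0.111, -0.0, -0.0]
wrist_force: [-0.0, -2.6, 0.5]
opening: 0.0001
finger_force: 0.9
```

Request:
play_rows --series '[[[0,-1,0,0,0,0,0],[0,-1,0,0,0,0,0]]]'

```text
time: 11.55
tcp_pos: [0.5541, 0.0999, -0.0214]
eef_rot: [0.994, -0.111, 0.0, -0.0]
wrist_force: [-0.3, -1.6, 0.6]
opening: -0.0
finger_force: 0.8
```

Request:
play_rows --series '[[[0,-1,0,0,0,0,0],[0,-1,0,0,0,0,0]]]'

```text
time: 11.75
tcp_pos: [0.5541, 0.1, -0.0214]
eef_rot: [0.994, -0.111, -0.0, 0.0]
wrist_force: [-1.1, -4.4, 0.6]
opening: 0.0002
finger_force: 2.0
```

```bash
python3 -c "
from h import *
o=arm.get_obs();print(o['wrist_force'],innest(o['tcp_pos']),o['finger_force'],o['q'])
s=arm.capture('side');t=arm.capture('top');print(edges(s));cv2.imwrite('pics/s12.png',s);cv2.imwrite('pics/t12.png',t)"
```

```text
[-1.11375594 -4.43839224  0.59755729] [ 11.85820508 -46.691635   -21.42182306] 2.0422533655073494 [-0.05215465  0.72321209 -0.27436912  1.86968648  0.32771551  0.59348302
 -2.32911472]
[np.float64(260.64), np.float64(261.47), np.float64(261.74), np.float64(262.15), np.float64(262.39), np.float64(263.93)]
```

Request:
play_rows --series '[[[0,25,0,0,0,0,0],[-40,25,0,0,0,0,0],[-52,0,0,0,0,0,0],[-52,-48,0,0,0,0,0],[-52,-57,0,0,0,0,0]]]'

```text
time: 12.35
tcp_pos: [0.5173, 0.1768, -0.0203]
eef_rot: [0.994, -0.108, 0.001, -0.004]
wrist_force: [0.1, 0.6, -0.2]
opening: -0.0
finger_force: 0.0
```

Request:
play_rows --series '[[[0,0,0,0,0,0,0],[10,0,0,0,0,0,0],[18,0,0,0,0,0,0],[20,0,0,0,0,0,0]]]'

```text
time: 12.75
tcp_pos: [0.5376, 0.1611, -0.0214]
eef_rot: [0.994, -0.113, 0.001, 0.0]
wrist_force: [-0.1, -1.5, 0.5]
opening: -0.0001
finger_force: 0.0
```

```bash
python3 -c "
from h import *
o=arm.get_obs();print(o['wrist_force'],innest(o['tcp_pos']),o['finger_force'])
s=arm.capture('side');print(edges(s))"
```

```text
[-0.05292706 -1.45985992  0.47922203] [-17.71170988   9.24927663 -21.36427782] 0.0
[np.float64(267.23), np.float64(268.53), np.float64(269.22), np.float64(269.94), np.float64(270.21), np.float64(271.3)]
```

Request:
play_rows --series '[[[2,0,0,0,0,0,0],[4,0,0,0,0,0,0],[6,0,0,0,0,0,0],[6,0,0,0,0,0,0]]]'

```text
time: 13.2
tcp_pos: [0.5416, 0.162, -0.0214]
eef_rot: [0.994, -0.111, -0.0, 0.0]
wrist_force: [0.7, 0.7, -0.4]
opening: -0.0004
finger_force: 0.0
```

Request:
play_rows --series '[[[1,0,0,0,0,0,0],[2,0,0,0,0,0,0],[2,0,0,0,0,0,0]]]'

```text
time: 13.5
tcp_pos: [0.5428, 0.1616, -0.0215]
eef_rot: [0.994, -0.111, -0.001, 0.0]
wrist_force: [-2.0, -0.3, 1.7]
opening: -0.0003
finger_force: 1.3
```

Request:
play_rows --series '[[[1,0,0,0,0,0,0],[1,0,0,0,0,0,0]]]'

```text
time: 13.7
tcp_pos: [0.5446, 0.1612, -0.0215]
eef_rot: [0.994, -0.111, 0.0, 0.0]
wrist_force: [-1.1, 1.7, -1.4]
opening: 0.0002
finger_force: 0.7
```

Request:
play_rows --series '[[[1,0,0,0,0,0,0],[2,0,0,0,0,0,0],[2,0,0,0,0,0,0]]]'

```text
time: 14.0
tcp_pos: [0.5469, 0.1608, -0.0214]
eef_rot: [0.994, -0.111, 0.0, -0.0]
wrist_force: [-1.1, -0.2, -0.7]
opening: 0.0001
finger_force: 0.5
```

Request:
play_rows --series '[[[1,0,0,0,0,0,0],[1,0,0,0,0,0,0]]]'

```text
time: 14.2
tcp_pos: [0.5475, 0.1606, -0.0213]
eef_rot: [0.994, -0.111, 0.0, 0.0]
wrist_force: [-1.2, -0.2, -0.8]
opening: -0.0002
finger_force: 0.7
```

Request:
play_rows --series '[[[1,0,0,0,0,0,0],[1,0,0,0,0,0,0]]]'

```text
time: 14.4
tcp_pos: [0.5485, 0.1604, -0.0213]
eef_rot: [0.994, -0.111, 0.0, 0.0]
wrist_force: [-0.8, -0.6, -0.2]
opening: -0.0002
finger_force: 0.9
```

```bash
python3 -c "
from h import *
o=arm.get_obs();print(o['wrist_force'],innest(o['tcp_pos']),o['finger_force'])
s=arm.capture('side');print(edges(s))"
```

```text
[-0.75493791 -0.61855006 -0.16094626] [ -6.93676696  10.97297261 -21.34068026] 0.8791432622820139
[np.float64(271.83), np.float64(270.6), np.float64(271.56), np.float64(272.06), np.float64(267.17), np.float64(272.36)]
```

Request:
play_rows --series '[[[1,0,0,0,0,0,0],[1,0,0,0,0,0,0]]]'

```text
time: 14.65
tcp_pos: [0.5495, 0.1602, -0.0213]
eef_rot: [0.994, -0.111, 0.0, 0.0]
wrist_force: [-1.4, -0.2, 0.1]
opening: -0.0001
finger_force: 1.0
```

Request:
play_rows --series '[[[1,0,0,0,0,0,0],[1,0,0,0,0,0,0]]]'

```text
time: 14.85
tcp_pos: [0.5501, 0.1601, -0.0214]
eef_rot: [0.994, -0.111, -0.0, 0.0]
wrist_force: [-2.7, 0.2, 1.5]
opening: 0.0
finger_force: 1.5
```

Request:
play_rows --series '[[[1,0,0,0,0,0,0],[1,0,0,0,0,0,0]]]'

```text
time: 15.05
tcp_pos: [0.5501, 0.16, -0.0214]
eef_rot: [0.994, -0.111, -0.001, 0.0]
wrist_force: [-5.5, 0.4, 3.4]
opening: 0.0004
finger_force: 2.9
```

Request:
play_rows --series '[[[2,0,0,0,0,0,0],[2,0,0,0,0,0,0],[0,0,0,0,0,0,0],[-20,0,0,0,0,0,0],[-20,0,-50,0,0,0,0]]]'

```text
time: 15.55
tcp_pos: [0.5259, 0.1635, 0.0242]
eef_rot: [0.994, -0.11, -0.005, 0.002]
wrist_force: [-0.1, 0.0, -0.1]
opening: -0.0
finger_force: 0.0
```

```bash
python3 -c "
from h import *
o=arm.get_obs();print(o['wrist_force'],o['tcp_pos'],o['q'])
# rack approach pose: gauge grip 24mm above upper plate, approach 60 further up
print('RG turn',rel([0,0,0],RG)[1], 'alt',rel([0,0,0],RG@np.diag([-1,-1,1]))[1])
"
```

```text
[-0.09694114  0.00431989 -0.14816434] [0.52589934 0.1634519  0.02420214] [-0.15219644  0.63723863 -0.30236951  1.88492723  0.28625534  0.67251489
 -2.41780496]
RG turn [-38.82  11.63 -30.13] alt [ 15.29  51.04 140.77]
```

Contact with the dowels was felt, and the hand is now lifted off. I'll measure the gauges more accurately from the saved first picture while moving towards the rack.

Request:
play_rows --series '[[[0,20,-100,0,0,0,0],[0,60,-150,0,0,0,0],[0,110,-180,0,0,0,0],[0,160,-200,0,0,0,0],[0,160,-200,0,0,0,0]]]'

```text
time: 16.05
tcp_pos: [0.5005, 0.0201, 0.2208]
eef_rot: [0.994, -0.111, 0.002, -0.0]
wrist_force: [1.4, -1.2, -0.2]
opening: 0.0
finger_force: 0.0
```

```bash
cat > m.py <<'E'
from h import *
def blobs(im,K=4,x0=310,y0=140,x1=350,y1=210,th=150):
    g=cv2.resize(im[y0:y1,x0:x1].min(2),None,fx=K,fy=K,interpolation=2)
    n,l,st,ce=cv2.connectedComponentsWithStats((g>th).astype(np.uint8));out=[]
    for i in range(1,n):
        if 150<st[i,4]<900 and st[i,0]>0:
            ys,xs=np.nonzero(l==i);P=np.c_[(xs+.5)/K-.5+x0,(ys+.5)/K-.5+y0]
            mu=P.mean(0);w,v=np.linalg.eigh(np.cov((P-mu).T));d=v[:,1]*np.sign(v[0,1]);t=(P-mu)@d
            out.append((st[i,4],mu.round(2),np.degrees(np.arctan2(d[1],d[0])).round(1),(mu+d*t.min()).round(2),(mu+d*t.max()).round(2)))
    return out
E
python3 -c "
from m import *
t=cv2.imread('pics/top0.png')
for th in (120,150):
  for b in blobs(t,th=th):print(th,b,onz('top',*b[3],.102))
s=arm.capture('top');cv2.imwrite('pics/t13.png',s)
# expected appearance from model
for k in(-65,0,65):
  m=RC+ry*k/1e3+rx*-.0096+[0,0,.071];print(k,proj('top',m),proj('top',m+ax*.028),proj('top',m+ax*.041))
o=arm.get_obs();print(o['tcp_pos'],o['q'])"
```

```text
120 (np.int32(714), array([321.4 , 151.32]), np.float64(1.3), array([316.13, 151.2 ]), array([326.88, 151.45])) [ 0.61477837 -0.10675692  0.102     ]
120 (np.int32(599), array([328.89, 172.94]), np.float64(-6.9), array([324.08, 173.53]), array([334.12, 172.3 ])) [ 0.55200098 -0.12852075  0.102     ]
120 (np.int32(383), array([345.18, 208.26]), np.float64(-8.3), array([338.11, 209.29]), array([349.59, 207.62])) [ 0.45392801 -0.16610198  0.102     ]
150 (np.int32(282), array([319.75, 151.15]), np.float64(-3.1), array([316.87, 151.31]), array([322.4, 151. ])) [ 0.61452313 -0.10882452  0.102     ]
150 (np.int32(198), array([327.03, 173.11]), np.float64(-6.8), array([324.84, 173.37]), array([329.15, 172.86])) [ 0.55250961 -0.13063053  0.102     ]
150 (np.int32(472), array([335.78, 194.84]), np.float64(-11.1), array([332.06, 195.57]), array([339.71, 194.07])) [ 0.49117016 -0.14997921  0.102     ]
150 (np.int32(216), array([346.27, 208.56]), np.float64(-8.5), array([341.12, 209.33]), array([349.55, 208.07])) [ 0.45403129 -0.17432898  0.102     ]
-65 [340.08802447 194.77093094] [336.09197303 195.66124097] [334.17400551 196.08855922]
0 [332.39371063 173.22707716] [328.25959449 173.62217967] [326.2759498  173.81175901]
65 [324.83354992 152.05884819] [320.56683698 151.97598964] [318.52016638 151.93624378]
[0.50176732 0.01196791 0.22487694] [ 0.18328994  0.26340861 -0.35582001  1.87907377  0.11454958  1.01020147
 -2.02384335]
```

Request:
play_rows --series '[[[0,0,-10,-38.8,11.6,-30.1,0],[0,0,-20,-38.8,11.6,-30.1,0],[0,0,-20,-38.8,11.6,-30.1,0],[0,0,-20,-38.8,11.6,-30.1,0],[0,0,-20,-38.8,11.6,-30.1,0]]]'

```text
time: 16.6
tcp_pos: [0.5015, 0.0231, 0.2397]
eef_rot: [0.948, 0.115, 0.055, 0.29]
wrist_force: [-0.7, -0.4, -1.2]
opening: 0.0
finger_force: 0.0
```

```bash
python3 -c "
from h import *
o=arm.get_obs();print(o['tcp_pos'],o['q'],rel(o['tcp_pos'],RG))"
```

```text
[0.50151568 0.02312212 0.23973087] [-0.23022812  0.31987666 -0.4015146   1.94877616  0.74216021  1.22630197
 -2.33404603] (array([0., 0., 0.]), array([-5.59,  0.96, -4.89]))
```

Request:
play_rows --series '[[[0,0,0,-5.6,1,-4.9,0],[0,0,0,-5.6,1,-4.9,0]]]'

```text
time: 16.8
tcp_pos: [0.4989, 0.0251, 0.2369]
eef_rot: [0.927, 0.158, 0.054, 0.336]
wrist_force: [0.5, 0.3, -0.3]
opening: -0.0001
finger_force: 0.0
```

```bash
python3 -c "
from h import *
o=arm.get_obs();p=o['tcp_pos'];R=Ro.from_quat(o['eef_rot']).as_matrix();zt=R[:,2];print(p,o['q'].round(2),rel(p,RG)[1])
A=p-.0387*zt;B=p+[0,0,.0387]
for n in('side','top'):
  im=arm.capture(n);b=cv2.imread(f'pics/{n}0.png');cv2.imwrite(f'pics/{n}14.png',im)
  print(n,'tool',proj(n,A).round(1),'back',proj(n,A-.04*zt).round(1),'world',proj(n,B).round(1),'back',proj(n,B-.04*zt).round(1))
  m=(im.max(2)<60).astype(np.uint8)
  k,l,st,ce=cv2.connectedComponentsWithStats(m)
  for i in range(1,k):
    if st[i,4]>60:
      ys,xs=np.nonzero(l==i);print(st[i],'low',xs[ys.argmax()],ys.max(),'right',xs.max(),ys[xs.argmax()])
im=arm.capture('side');cv2.imwrite('pics/c14.png',cv2.resize(im[130:280,150:350],(800,600),interpolation=2))"
```

```text
[0.49890104 0.02513686 0.23687787] [-0.29  0.36 -0.41  1.97  0.82  1.28 -2.36] [-0.24  0.13  0.4 ]
side tool [253.3 153.8] back [247.3 140.1] world [259.3 155. ] back [253.3 141.1]
[  65    0   43  165 1381] low 84 164 right 107 0
[ 142    0   78   59 1732] low 198 58 right 219 42
[335  44  12  12 100] low 342 55 right 346 48
[  338    73   174   255 25574] low 455 327 right 511 164
[309  81  22  20 100] low 327 100 right 330 98
[ 216   89   40   62 1184] low 253 150 right 255 146
[  40  172   48   40 1458] low 56 211 right 87 186
[  49  216   64   83 1907] low 77 298 right 112 270
[273 265  45  29 523] low 294 293 right 317 272
top tool [262.9 183.7] back [252.5 184.8] world [273.6 179.9] back [263.6 180.8]
[118   2   7  14  85] low 121 15 right 124 3
[142   4  42   5 141] low 165 8 right 183 5
[240  23  35  13 250] low 258 35 right 274 24
[ 281   24  116   52 1453] low 322 75 right 396 40
[ 148   41  162   58 2151] low 264 98 right 309 47
[196  43  18   9 102] low 196 51 right 213 44
[398  55  77  23 390] low 429 77 right 474 55
[422 116  31  40 195] low 449 155 right 452 153
[460 155  27   9  80] low 482 163 right 486 161
[215 171  50  37 756] low 216 207 right 264 183
[257 296  41  24 513] low 282 319 right 297 314
[269 324  34  35 168] low 302 358 right 302 357
```

The shut fingertip appears at top pixel (264,183) and side pixel (254,150). Both match an offset along the tool axis, so real tip = TCP − 38.7 mm · tool z. Now the pre-grasp.

```bash
cat >> h.py <<'E'
G=np.array([.618,-.1225,.0895])
TG=G+.0564*(-ax)
E
python3 -c "
from h import *
print(TG,rel(TG+.11*ax,RG),rel(TG+.05*ax,RG))
# check bar in latest top view: nest/bar visible?
im=cv2.imread('pics/top14.png');print(im[160:200:5,195:255:5].max(2))"
```

```text
[ 0.62980289 -0.15677809  0.04629509] (array([ 65.7,  38. , 172.3]), array([-0.29,  0.33, -0.25])) (array([ 66.1,  38.3, 232.3]), array([-0.29,  0.33, -0.25]))
[[208 209 111 181 194 122 116 115 142 188 208 210]
 [210 205 170 208 188 208 210 202 195 117 112 129]
 [130 131 101 149 126 107 111 178 210 106 113 114]
 [104 106 116 104  76  53  37  44  91  79 105 111]
 [109 113 113 141  96 124  41  44  44  43  96 165]
 [115 114 111 117 113 100  45  51  37  46  53  37]
 [112 111 114 111 120  90  65  42  38  44  32  25]
 [106 104 110 105 115  80  55  30  37  38  76 199]]
```

Request:
play_rows --series '[[[66,38,60,0,0,0,45],[66,38,100,0,0,0,45],[66,38,150,0,0,0,45],[66,38,172,0,0,0,45],[66,38,172,0,0,0,45]]]'

```text
time: 17.45
tcp_pos: [0.6044, -0.0983, 0.1277]
eef_rot: [0.928, 0.149, 0.049, 0.338]
wrist_force: [-0.9, -0.2, 0.1]
opening: 0.0449
finger_force: 0.0
```

```bash
python3 -c "
from h import *
o=arm.get_obs();print(o['tcp_pos'],o['q'].round(2),rel(TG,RG),o['opening'])
im=arm.capture('top');cv2.imwrite('pics/top15.png',im);s=arm.capture('side');cv2.imwrite('pics/side15.png',s);print(im[155:200:5,195:260:5].max(2));print(edges(s))
cv2.imwrite('pics/c15.png',np.hstack([cv2.resize(im[135:215,180:260],(400,400),interpolation=2),cv2.resize(im[130:210,280:360],(400,400),interpolation=2)]))"
```

```text
[ 0.60440234 -0.0982551   0.12774014] [-0.13  0.6  -0.26  1.9   1.05  1.03 -2.34] (array([  6.7,  -3.5, 103.2]), array([-0.07,  1.  , -0.41])) 0.04485121429707363
[[176 121 106 106 113 121 123 122 121 121 118 111 106]
 [113 103  96  98 109 111 116 119 121 123 119 118 109]
 [123 111  99  88  98 114 115 119 123 123 121 116 118]
 [210  94 133  86  97 106 110 118 120 122 121 121 118]
 [212 134 116 136  86  97 113 112 119 123 123 120 123]
 [214 107 108 142  91  91 103 110 116 117 123 125 120]
 [205 121 103 108 111  85  97 109 113 121 118 122 123]
 [210 162 112 106 105  87  90 101 111 116 118 120 120]
 [213 212 207 193 185 159  75  95 106 110 118 119 121]]
[np.float64(271.62), np.float64(271.04), np.float64(271.79), np.float64(272.56), np.float64(273.62), np.float64(273.45)]
```

```bash
python3 -c "
from h import *
s=cv2.imread('pics/side15.png');g=cv2.cvtColor(s,6).astype(int)
print('hole',proj('side',nest(19,31,30))+[1.6,.5],'corners',[(proj('side',nest(19+a,11+b,30))+[1.6,.5]).round(1) for a,b in((-17,45),(17,45),(17,-45),(-17,-45))])
print('cols 255..278');
for r in range(180,210):print(r,g[r,255:279])"
```

```text
hole [265.07889589 189.46436974] corners [array([258.8, 185.3]), array([268.9, 184.5]), array([273.7, 201.5]), array([263.1, 202.5])]
cols 255..278
180 [216 216 215 215 215 215 215 214 214 215 216 215 215 215 215 215 214 214
 214 214 214 214 208 190]
181 [215 216 216 216 215 214 214 215 214 215 215 215 214 214 214 214 214 214
 214 214 214 214 212 203]
182 [215 215 215 215 215 214 214 212 212 213 213 212 211 210 210 211 211 211
 211 212 214 214 215 209]
183 [212 212 212 211 211 211 210 207 207 206 207 206 205 203 199 197 198 198
 198 204 211 214 214 213]
184 [201 200 199 199 201 203 200 196 195 197 198 197 195 190 178 170 171 171
 176 190 206 213 214 215]
185 [173 172 168 170 179 186 188 187 187 187 188 188 187 179 162 145 138 141
 152 177 202 212 215 215]
186 [131 130 128 131 152 173 182 183 183 183 183 184 183 178 164 145 139 133
 137 163 194 210 214 215]
187 [101 101 100 108 134 166 179 182 182 178 176 178 182 181 173 162 153 142
 129 148 184 207 214 214]
188 [ 92  93  93  98 124 159 177 181 178 171 166 171 181 184 178 168 155 139
 120 135 177 204 214 215]
189 [ 93  95  93  94 115 
[... 1312 characters left out ...]
]
202 [ 94  91  93  92  93  94  91  94 110 124 129 128 125 125 122 118 115 110
 104  96  89  80  88 121]
203 [ 94  90  92  92  94  93  91  91  93 100 104 103 101  99  99  98  97  94
  92  85  78  77  86 109]
204 [ 95  93  92  92  93  94  93  89  88  91  93  94  92  90  91  90  89  88
  87  86  83  87  92 102]
205 [94 93 92 92 93 92 93 86 83 82 83 83 83 84 85 84 86 88 90 88 92 93 95 99]
206 [91 90 89 89 89 91 89 84 75 73 74 75 76 79 82 82 87 90 91 93 94 96 95 98]
207 [79 83 81 82 80 80 78 71 67 65 67 70 72 74 76 79 86 92 93 94 94 94 95 95]
208 [64 69 70 69 67 65 63 61 56 58 58 60 61 61 61 69 78 88 91 93 94 95 95 95]
209 [60 64 65 63 63 62 57 52 51 52 52 52 51 51 54 57 67 82 88 92 93 94 95 97]
```

The side view numbers put the hole at (265.0,188.6) against a predicted (265.1,189.5), and both long edges match home. The bar is home, so I go for the gauge.

Request:
play_rows --series '[[[3,-2,20,0,1,-0.4,45],[5,-3,40,0,1,-0.4,45],[5,-3,40,0,1,-0.4,45],[5,-3,40,0,1,-0.4,45]]]'

```text
time: 17.95
tcp_pos: [0.6192, -0.1087, 0.0993]
eef_rot: [0.927, 0.16, 0.062, 0.335]
wrist_force: [-0.1, 0.6, 0.1]
opening: 0.0449
finger_force: 0.0
```

```bash
python3 -c "
from h import *
o=arm.get_obs();print(o['tcp_pos'],o['q'].round(2),rel(TG,RG),o['opening'])
im=arm.capture('top');cv2.imwrite('pics/top16.png',im)
p=o['tcp_pos']-.0387*RG[:,2];print('tips',[proj('top',p+RG[:,1]*k).round(1) for k in(-.03,0,.03)],'Gtip',proj('top',G+.017*ax).round(1),proj('top',G).round(1))
g=cv2.cvtColor(im,6).astype(int)
for r in range(140,164):print(r,g[r,304:342])
"
```

```text
[ 0.61923853 -0.10872105  0.09932627] [-0.11  0.64 -0.24  1.91  1.12  0.96 -2.38] (array([-6.7,  3.6, 71.9]), array([-0.22, -0.78,  0.27])) 0.0448663730693287
tips [array([301.1, 154. ]), array([310.2, 149.7]), array([319.7, 145.3])] Gtip [318.1 151.3] [320.8 151.4]
140 [155 158 167 172 162 134 115 105 128 137 121  91  74  97 159 197 209 213
 211 211 209 204 195 178 157 145 149 152 153 152 162 189 206 213 211 211
 212 211]
141 [103 117 132 144 140 130 122 107 116 128 118  92  67  81 137 188 206 209
 207 199 195 178 155 129 100  88  83  86  90  90 121 170 200 209 211 211
 213 211]
142 [101 113 121 125 127 124 115 101  97 103  96  76  53  66 117 173 196 197
 182 170 152 129 108  90  79  74  66  54  55  70 106 161 194 209 212 209
 211 211]
143 [121 124 123 120 119 110  97  82  70  76  77  66  50  46  90 139 159 161
 137 118  97  90  85  87  89  81  75  72  74  79 101 147 188 207 209 211
 211 209]
144 [122 120 111 103  97  94  75  56  47  57  69  61  42  38  61  87 106 105
  89  85  83  89  92  90  90  83  83  80  86  89  98 127 173 199 210 211
 211 211]
145 [115 103  86  70  75  80  67 
[... 2306 characters left out ...]
91  90  90  86  86  91  89  90  89  87  81  93  90
 105 152]
160 [164 126 110 107 107 101  88  79  72  73  66  67  56  55  58  60  78  88
  95  93  92  95  89  90  94  95  91  92  92  89  83  89  88  89  88  89
  97 132]
161 [171 134 108 101  98  85  78  74  69  61  60  52  55  55  49  56  71  81
  90  95  92  93  91  91  89  90  91  91  93  92  89  89  84  85  86  87
  91 116]
162 [172 140 102  83  78  76  68  65  68  65  59  54  55  60  56  58  68  80
  89  91  92  87  91  94  93  92  90  88  89  92  91  89  89  83  87  88
  90 106]
163 [158 128  91  74  70  66  70  69  64  69  64  59  67  71  67  57  59  82
  91  91  90  88  94  87  89  87  92  91  90  89  90  91  85  88  85  89
  85  92]
```

Request:
play_rows --series '[[[-6.5,3.5,10,0,-0.8,0.3,45],[-6.5,3.5,20,0,-0.8,0.3,45],[-6.5,3.5,35,0,-0.8,0.3,45],[-6.5,3.5,45,0,-0.8,0.3,45],[-6.5,3.5,45,0,-0.8,0.3,45]]]'

```text
time: 18.5
tcp_pos: [0.622, -0.1435, 0.064]
eef_rot: [0.927, 0.155, 0.053, 0.336]
wrist_force: [-0.1, 0.4, 0.8]
opening: 0.045
finger_force: 0.0
```

```bash
python3 -c "
from h import *
o=arm.get_obs();print(o['tcp_pos'],o['q'].round(2),rel(TG,RG),o['opening'],o['wrist_force'])"
```

```text
[ 0.62202126 -0.14348384  0.06398053] [-0.08  0.71 -0.2   1.9   1.18  0.91 -2.41] (array([ 3.2,  0.3, 23.2]), array([-0.16,  0.32,  0.07])) 0.04500832537847918 [-0.06702307  0.39347571  0.83880999]
```

Request:
play_rows --series '[[[3,0,12,0,0,0,45],[3,0,20,0,0,0,45],[3,0,22,0,0,0,45],[3,0,22,0,0,0,30],[3,0,22,0,0,0,20]]]' --grip_force 40

```text
time: 19.0
tcp_pos: [0.6306, -0.1536, 0.0487]
eef_rot: [0.927, 0.155, 0.055, 0.336]
wrist_force: [-0.5, 0.3, -1.3]
opening: 0.0203
finger_force: 0.0
```

Request:
play_rows --series '[[[0,0,0,0,0,0,0],[0,0,0,0,0,0,0],[0,0,0,0,0,0,0],[0,0,0,0,0,0,0]]]'

```text
time: 19.4
tcp_pos: [0.6308, -0.1538, 0.0491]
eef_rot: [0.927, 0.155, 0.055, 0.336]
wrist_force: [0.2, 1.7, 4.4]
opening: 0.0132
finger_force: 40.4
```

```bash
python3 -c "
from h import *
o=arm.get_obs();print(o['tcp_pos'],o['q'].round(2),rel(TG,RG),o['opening'],o['wrist_force'],o['finger_force'])"
```

```text
[ 0.63083539 -0.15381039  0.04913491] [-0.07  0.74 -0.18  1.89  1.21  0.89 -2.42] (array([-1.9,  0.1,  3.8]), array([-0.16,  0.09,  0.04])) 0.013159196090113335 [0.15735986 1.71503933 4.43024216] 40.43705459218472
```

Request:
play_rows --series '[[[0,0,-6,0,0,0,0],[0,0,-15,0,0,0,0],[0,0,-26,0,0,0,0],[0,0,-38,0,0,0,0],[0,0,-50,0,0,0,0]]]' --grip_force 60

```text
time: 19.9
tcp_pos: [0.62, -0.1219, 0.0877]
eef_rot: [0.927, 0.156, 0.055, 0.335]
wrist_force: [-0.1, 0.2, -1.0]
opening: 0.0119
finger_force: 59.6
```

Request:
play_rows --series '[[[0,0,-12,0,0,0,0],[0,0,-25,0,0,0,0],[0,0,-40,0,0,0,0],[0,0,-50,0,0,0,0],[0,0,-50,0,0,0,0]]]'

```text
time: 20.4
tcp_pos: [0.6106, -0.0915, 0.1267]
eef_rot: [0.927, 0.156, 0.056, 0.336]
wrist_force: [-0.3, -0.0, -1.0]
opening: 0.0119
finger_force: 59.6
```

```bash
python3 -c "
from h import *
o=arm.get_obs();p=o['tcp_pos'];print(p,o['q'].round(2),o['opening'],o['wrist_force'],o['finger_force'])
R=Ro.from_quat(o['eef_rot']).as_matrix();zt=R[:,2]
gp=p-.0574*zt;tip=gp+.081*zt;print('tip',tip)
for n in('side','top'):
  im=arm.capture(n);cv2.imwrite(f'pics/{n}17.png',im);print(n,'grip',proj(n,gp).round(1),'tip',proj(n,tip).round(1))
"
```

```text
[ 0.61062112 -0.09150847  0.12670382] [-0.13  0.6  -0.26  1.9   1.06  1.02 -2.34] 0.011930015927778297 [-0.28888867 -0.04342119 -1.01829604] 59.62383483303711
tip [ 0.61555492 -0.10578118  0.10856801]
side grip [303.6 195.8] tip [315.1 222.5]
top grip [302.3 149.9] tip [316.3 150.3]
```

```bash
python3 -c "
from h import *
s=cv2.imread('pics/side17.png');t=cv2.imread('pics/top17.png')
a=cv2.resize(s[160:250,265:355],(400,400),interpolation=2);b=cv2.resize(t[125:215,265:355],(400,400),interpolation=2)
t0=cv2.imread('pics/top0.png');c=cv2.resize(t0[140:205,300:350],(154,200),interpolation=2)
b[200:,:154]=c
cv2.imwrite('pics/c17.png',np.hstack([a,b]))"
```

```text
(no output)
```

View pics/c17.png

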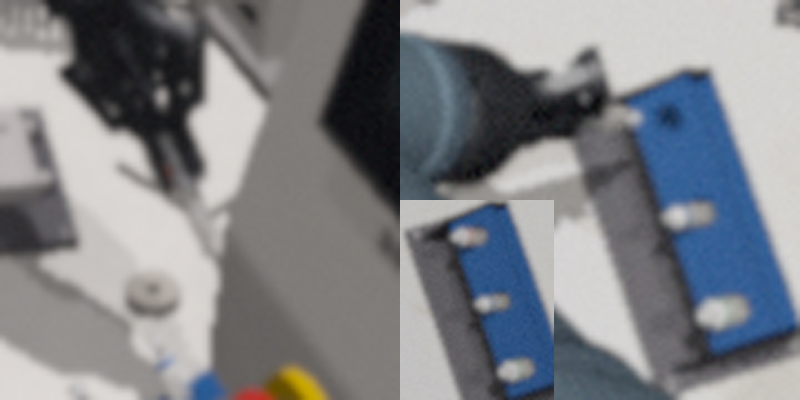

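The gauge with the red band at crop (168,172) is in the fingers, its bore at (670,117) is empty, and blue and green are still in place. Next: carry it and turn it upright.

```bash
cat >> h.py <<'E'
RF=np.c_[ry,rx,[0,0,-1]]
H=nest(19,31,30)
E
python3 -c "
from h import *
print(H,rel([.58,-.02,.24],RF),rel(H+[0,0,.12],RF))"
```

```text
[0.57816403 0.17425122 0.03      ] (array([  -4.6,   12.6, -138.5]), array([3.982e+01, 1.300e-01, 1.000e-02])) (array([  56.9, -186.5, -187.5]), array([3.982e+01, 1.300e-01, 1.000e-02]))
```

Request:
play_rows --series '[[[0,0,-40,0,0,0,0],[-2,5,-80,8,0,0,0],[-4,12,-110,16,0,0,0],[-4,12,-138,24,0,0,0],[-4,12,-138,32,0,0,0]]]'

```text
time: 21.0
tcp_pos: [0.5828, -0.0161, 0.2437]
eef_rot: [0.984, 0.166, 0.014, 0.064]
wrist_force: [0.3, 0.5, -1.6]
opening: 0.0121
finger_force: 59.6
```

Request:
play_rows --series '[[[0,0,0,7.8,0,0,0],[0,0,0,7.8,0,0,0],[0,0,0,7.8,0,0,0]]]'

```text
time: 21.3
tcp_pos: [0.5801, -0.0222, 0.2381]
eef_rot: [0.987, 0.163, -0.002, 0.001]
wrist_force: [0.5, 0.7, -1.0]
opening: 0.0116
finger_force: 59.6
```

```bash
python3 -c "
from h import *
o=arm.get_obs();print(o['tcp_pos'],o['q'].round(2),o['opening'],o['wrist_force'],rel(H+[0,0,.12],RF))"
```

```text
[ 0.58012882 -0.02219024  0.23805471] [ 0.33  0.42 -0.49  1.65  0.22  1.13 -1.46] 0.011647284866480815 [ 0.54851697  0.66632847 -0.96511647] (array([  61.6, -186.8,   87.6]), array([ 0.05,  0.26, -0.28]))
```

Over the hole, still well above it.

Request:
play_rows --series '[[[15,-45,0,0,0,0,0],[32,-95,10,0,0,0,0],[48,-145,30,0,0,0,0],[61,-186,50,0,0,0,0],[61,-186,60,0,0,0,0]]]'

```text
time: 21.8
tcp_pos: [0.5739, 0.1855, 0.1774]
eef_rot: [0.985, 0.171, -0.002, -0.002]
wrist_force: [0.2, 1.0, -0.6]
opening: 0.0125
finger_force: 59.6
```

Request:
play_rows --series '[[[0,0,10,0,0,0,0],[0,0,20,0,0,0,0],[0,0,20,0,0,0,0]]]'

```text
time: 22.1
tcp_pos: [0.577, 0.1736, 0.1574]
eef_rot: [0.986, 0.164, -0.002, 0.001]
wrist_force: [-0.9, -0.2, 0.0]
opening: 0.0125
finger_force: 59.6
```

```bash
python3 -c "
from h import *
o=arm.get_obs();p=o['tcp_pos'];print(p,o['wrist_force'],rel(H+[0,0,.1],RF))
tip=p-[0,0,.0284];print('tip',tip,'tip px',proj('side',tip),'10 up',proj('side',tip+[0,0,.03]),'hole px',proj('side',H))
s=arm.capture('side');cv2.imwrite('pics/side18.png',s);t=arm.capture('top');cv2.imwrite('pics/top18.png',t)
g=cv2.cvtColor(s,6).astype(int)
for r in range(158,200):print(r,g[r,254:276])"
```

```text
[0.57704563 0.17362022 0.15737842] [-0.89922508 -0.19434634  0.01053441] (array([ 1.4, -0.3, 27.4]), array([ 0.1 ,  0.3 , -0.15]))
tip [0.57704563 0.17362022 0.12897842] tip px [264.03014222 164.37255909] 10 up [264.28489789 156.42917655] hole px [263.47889589 188.96436974]
158 [142 139 131 133 137 130 122 118 117 118 116 110 107 105 104 101  98  93
  92  91  90  89]
159 [153 150 136 136 141 137 130 127 132 137 125 112 109 110 113 111 109 108
 108 109 109 108]
160 [158 148 134 129 133 138 139 134 143 151 136 115 112 116 119 117 114 116
 116 119 125 120]
161 [159 147 139 128 128 138 142 137 142 147 132 116 115 123 130 124 123 126
 124 133 140 131]
162 [158 151 146 136 135 143 142 139 142 136 125 119 118 130 140 134 135 143
 135 143 154 140]
163 [159 161 152 143 148 153 148 148 145 132 124 122 122 134 143 137 143 153
 143 145 158 143]
164 [160 164 157 155 161 159 160 164 152 138 135 131 127 137 145 138 143 153
 141 141 148 140]
165 [154 156 154 158 165 161 166 174 162 153 154 146 139 147 152 144 149 155
 147 141 144 139]
166 [150 150 149 153 155 155 163 172 162 159 163 154 153 160 157 
[... 2464 characters left out ...]
1 133 143 141 118
  95  88  94 119]
193 [ 51  51  53  58  62  65  77  91 103 108 110 115 121 127 132 135 134 121
 104  96  96 110]
194 [ 51  50  51  51  51  56  70  88 102 109 115 123 131 135 136 136 134 126
 111  98  95 102]
195 [ 55  50  52  50  51  54  65  84 102 114 123 131 136 138 137 137 136 129
 115 102  95  99]
196 [ 61  52  50  50  51  52  62  80 103 121 131 135 138 139 138 137 137 132
 120 106  98  98]
197 [ 69  56  51  49  50  53  59  78 105 126 134 137 138 139 137 138 135 134
 126 111 105 106]
198 [ 73  59  51  47  50  53  58  76 104 126 136 137 139 139 139 138 137 135
 129 119 118 121]
199 [ 66  55  50  47  50  52  54  70  99 123 134 138 138 139 138 137 136 135
 130 125 128 130]
```

Request:
play_rows --series '[[[1.4,0,15,0,0.3,0,0],[1.4,0,35,0,0.3,0,0],[1.4,0,50,0,0.3,0,0],[1.4,0,50,0,0.3,0,0]]]'

```text
time: 22.6
tcp_pos: [0.5778, 0.1751, 0.1073]
eef_rot: [0.986, 0.164, -0.0, 0.0]
wrist_force: [-0.1, -0.3, -0.7]
opening: 0.0126
finger_force: 59.6
```

```bash
python3 -c "
from h import *
o=arm.get_obs();p=o['tcp_pos'];print(p,o['wrist_force'],rel(H+[0,0,.0734],RF))
tip=p-[0,0,.0284];print('tip',tip,'tip px',proj('side',tip),'20 up',proj('side',tip+[0,0,.02]),'hole px',proj('side',H))
s=arm.capture('side');cv2.imwrite('pics/side19.png',s)
g=cv2.cvtColor(s,6).astype(int)
for r in range(160,196):print(r,g[r,256:274])"
```

```text
[0.57780461 0.17508138 0.10731415] [-0.06626362 -0.34604882 -0.67518498] (array([0.1, 0.9, 3.9]), array([ 0.03,  0.02, -0.09]))
tip [0.57780461 0.17508138 0.07891415] tip px [263.66715282 176.8663603 ] 20 up [263.82923057 171.82295884] hole px [263.47889589 188.96436974]
160 [134 128 132 136 136 119 105  99  87  77  67  69  82  93 104 113 116 120]
161 [138 129 127 138 141 126 114 109 100  90  84  97 113 116 120 126 125 132]
162 [147 135 135 143 140 127 120 116 111 101  97 119 134 129 134 143 136 143]
163 [151 144 148 153 146 138 128 121 117 106 104 126 141 136 142 154 142 146]
164 [157 155 161 160 158 157 140 122 115 107 105 128 144 138 143 154 143 141]
165 [154 158 164 160 166 170 148 123 115 107 109 134 148 144 149 156 147 141]
166 [149 152 155 154 162 166 144 123 115 109 119 142 150 148 154 161 154 154]
167 [152 150 149 148 152 151 133 120 114 109 122 144 149 147 149 155 153 164]
168 [167 161 160 157 151 143 129 118 113 110 118 138 146 145 147 148 151 161]
169 [192 186 184 178 166 153 135 120 113 110 116 134 143 147 148 148 150 154]
170 [209 208 206 202 191 178 156 130 116 114 126
[... 1279 characters left out ...]
87 [ 96  97 100 122 149 165 174 177 177 175 178 181 180 173 160 153 139 121]
188 [ 91  93  93 101 122 140 155 161 159 159 166 174 178 173 163 154 138 115]
189 [ 83  87  87  87 100 115 128 133 135 136 145 157 161 158 147 133 117  99]
190 [ 69  76  77  79  91 104 110 114 116 118 123 128 132 129 119 108  91  81]
191 [ 58  61  65  72  84 100 108 108 110 110 111 113 113 113 108  95  81  79]
192 [ 50  52  56  65  79  96 106 109 110 109 110 110 113 117 115 104  90  86]
193 [ 51  49  53  59  75  91 104 108 108 108 111 117 121 128 127 117 103  95]
194 [ 50  51  53  55  70  86 101 108 110 112 117 125 131 134 132 125 111  98]
195 [ 51  50  51  56  66  83 100 110 114 120 127 132 135 136 135 127 113 100]
```

```bash
python3 -c "
from h import *
print(rel(H+ex*.003+ey*.0007+[0,0,.0454],RF))"
```

```text
(array([ 2. ,  2.2, 33.2]), array([ 0.02, -0.09, -0.08]))
```

Request:
play_rows --series '[[[2,2,8,0,0,0,0],[2,2,16,0,0,0,0],[2,2,24,0,0,0,0],[2,2,30,0,0,0,0],[2,2,30,0,0,0,0]]]'

```text
time: 23.15
tcp_pos: [0.5807, 0.175, 0.0778]
eef_rot: [0.986, 0.165, 0.0, 0.0]
wrist_force: [0.5, -0.6, -1.3]
opening: 0.0123
finger_force: 59.6
```

```bash
python3 -c "
from h import *
o=arm.get_obs();p=o['tcp_pos'];print(p,innest(p),o['wrist_force'],rel(p,RF)[1])
tip=p-[0,0,.0284];print('tip',tip,'tip px',proj('side',tip),'hole px',proj('side',H))
s=arm.capture('side');cv2.imwrite('pics/side20.png',s)
t=arm.capture('top');cv2.imwrite('pics/top20.png',t);gt=cv2.cvtColor(t,6).astype(int)
g=cv2.cvtColor(s,6).astype(int)
for r in range(174,196):print(r,g[r,256:276])
print('top',proj('top',tip),proj('top',H))
for r in range(155,180,2):print(r,gt[r,204:240:2])"
```

```text
[0.58067687 0.17496617 0.07783326] [21.29352259 32.25109879 77.83326367] [ 0.48907963 -0.5668883  -1.25215646] [ 0.01 -0.06 -0.02]
tip [0.58067687 0.17496617 0.04943326] tip px [264.26318213 183.97804979] hole px [263.47889589 188.96436974]
174 [215 216 217 217 216 213 199 163 127 114 118 161 200 214 216 215 215 215
 214 214]
175 [215 216 216 215 214 210 194 158 124 112 119 161 201 213 216 215 216 215
 214 214]
176 [216 216 215 213 209 203 186 149 120 114 122 163 199 213 215 215 216 215
 215 214]
177 [215 215 213 207 203 197 181 148 119 113 126 164 197 209 212 215 215 215
 214 214]
178 [215 213 208 202 198 194 182 155 126 118 132 166 192 203 207 210 212 213
 212 213]
179 [213 208 202 198 196 194 187 167 140 127 144 173 191 198 200 203 206 207
 206 208]
180 [208 201 198 195 195 194 190 177 152 137 157 181 193 196 197 197 199 199
 200 201]
181 [202 198 196 195 195 194 192 180 156 144 163 185 193 194 194 195 195 195
 195 196]
182 [197 196 195 195 195 195 192 181 156 146 165 184 191 190 190 192 192 191
 193 195]
183 [193 193 192 193 192 193 189 179 160 152 168 183 185 180 179 179 179 179
[... 1428 characters left out ...]
63 [105 121  76  76  87  90  93  99  99 105 107 109 109 112 114 115 114 121]
165 [126 170 110  67  70  84  86  97  99 102 105 109 112 110 112 112 116 115]
167 [ 97 108 163 124  66  78  85  93  93 101 102 102 108 109 110 108 109 115]
169 [102 114 175 134  75  71  81  81  91  95  94  99 105 106 109 111 113 112]
171 [106 103 102  84  70  63  72  80  87  94  95  96 101 101 108 114 111 111]
173 [ 99  75  68  52  53  57  66  75  78  87  90  97  99  99 107 111 111 112]
175 [ 91  59  53  53  60  55  51  66  72  83  88  90  93  98 103 105 109 108]
177 [ 99  65  56  57  52  57  55  54  64  77  83  92  95  98  98  99 104 109]
179 [103  83  54  63  71  91  93  72  58  66  80  83  90  93  96  98 103 106]
```

Request:
play_rows --series '[[[0.5,0.5,3,0,0,0,0],[0.5,0.5,3,0,0,0,0],[0.5,0.5,3,0,0,0,0],[0.5,0.5,3,0,0,0,0],[0.5,0.5,3,0,0,0,0]]]'

```text
time: 23.75
tcp_pos: [0.5822, 0.1749, 0.0761]
eef_rot: [0.986, 0.165, 0.002, -0.0]
wrist_force: [0.1, 0.4, -0.5]
opening: 0.0123
finger_force: 59.6
```

```bash
python3 -c "
from h import *
o=arm.get_obs();print(innest(o['tcp_pos']),o['joint_velocities'].round(3),o['wrist_force'])
print(arm.close_job())"
```

```text
[22.82364971 32.54132375 76.08747929] [0.001 0.    0.001 0.001 0.001 0.002 0.001] [ 0.13808766  0.37880421 -0.51085696]
the job is handed in; nothing more can be done
None
```

I handed the job in at about 24 s with the bar pushed home against the dowels and the red-banded gauge held upright over the tapped hole, GO tip about 17 mm above the bar; the hand-in returned no verdict, the gauge's sideways position along the bar is good only to an estimated 3 mm, and the fingertips turned out 38.7 mm short of the reported TCP, so one touch-down pressed the nest plate with 81 N at the wrist.

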